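# Close and pack a culture bottle from the slant rack

### The job

Take the orange-capped square culture bottle from the slant rack, stand it upright in the square blue holder and let go of it. There, screw its orange cap clockwise fully home; then set the bottle down upright, without dropping it, on the green pad in the free cell of the white carrier and let go. Leave the white-capped bottles, the flask and the tube rack where they are.

Things in the scene. Friction and masses are not known exactly. Their poses are not given: they have to be found in the camera images.
- bottle_mid (a point): centre of the target, a clear square bottle, about 0.2 kg: body 48 x 48 mm, 60 mm high with flat shoulder, 4 mm neck, round orange screw cap 38 mm across, 24 mm high (88 mm in all). Point on its axis, 44 mm above its underside; z from underside to cap, x, y square to the sides. At the start it leans with z 45 degrees from vertical, cap towards the rack's +x, away from the robot; y level
- cap_mid (a point): centre of the orange cap, on the bottle's axis, 12 mm above the cap's lower rim (76 mm above the bottle's underside when closed). It turns with the cap. A white bar on the top marks its turning
- cap (a joint): turn of the orange cap in rad: 0 is fully home (firm stop), growing as it is unscrewed anticlockwise seen from above; it starts 1.6 to 2.8 rad open. The cap is captive, rises 0.8 mm per rad, turns with about 0.06 N m of friction and stays where it is left
- slant_rack: fixed aluminium V cradle, two bays 104 mm apart along its y; a 75 mm ramp rises at 45 degrees to its +x, a 40 mm foot at 45 degrees to its -x, meeting 14 mm above the bench. 215 mm wide, blue ribs 8 mm high between the bays. A bottle lies with a flat side on the ramp, underside on the foot. Origin on the bench below the V
- holder_in (a point): centre of the inner floor of the fixed holder: a square blue pocket 54 x 54 mm inside, sides along this point's x and y, floor 8 mm above the bench, walls 8 mm thick with their top 18 mm above the floor, on a black 100 x 100 mm plate. It stops the bottle from turning
- pad_top (a point): centre of the top of the green pad, 54 x 54 x 3 mm, that lies fixed in the free cell of the carrier, sides along x and y. Cell 60 x 60 mm inside; the wall tops are 19 mm above the pad
- carrier: fixed white carrier, 72 x 144 mm, 28 mm high, with two cells side by side, their centres 36 mm either way from the middle along its y; origin at the middle of its underside. One cell has the green pad, in the other stands the packed bottle
- leaning_bottle_mid (a point): bystander: centre of a like bottle with a white cap (tight), leaning in the other bay of the rack
- packed_bottle_mid (a point): bystander: centre of a like bottle with a white cap (tight), upright in the other cell of the carrier, 44 mm above its underside
- flask_mid (a point): bystander: conical glass flask with a cotton plug, 80 mm wide at the foot, 133 mm high; the point is on its axis, 54 mm above the bench
- tube_rack_mid (a point): bystander: blue wire rack, 62 x 210 mm (long along its y), with test tubes that reach 145 mm; the point is on its axis, 70 mm above the bench
There are look-alikes about, which are no part of the job. What is shaped like the part that bears bottle_mid but purple is not meant.

How it is judged:
On the way, in this order (a step that is already met when the one before it is completed fails the run):
1. the bottle stands upright on the floor of the blue holder, let go (horizontal distance between bottle_mid and holder_in below 0.01 m and z of bottle_mid in the frame of holder_in below 0.048 m and angle between bottle_mid's own z axis and vertical below 0.06 rad and contact force between the fingers and bottle below 0.1 N), for 0.2 s.
2. the cap is screwed fully home while the bottle stands in the holder (value of joint cap below 0.12 rad and horizontal distance between bottle_mid and holder_in below 0.012 m and z of bottle_mid in the frame of holder_in below 0.05 m), for 0.1 s.
3. the closed bottle is lowered onto the green pad, still held until it is within 8 mm of it (horizontal distance between bottle_mid and pad_top below 0.012 m and z of bottle_mid in the frame of pad_top below 0.052 m and contact force between the fingers and bottle above 0.5 N), for 0.05 s.
At the end, for the whole second after the job is handed in: The bottle stands upright (within 3.5 degrees), at rest and let go, on the green pad in the carrier's free cell (centre within 11 mm), with its cap home (within 0.2 rad) (horizontal distance between bottle_mid and pad_top below 0.011 m and z of bottle_mid in the frame of pad_top below 0.048 m and angle between bottle_mid's own z axis and vertical below 0.06 rad and value of joint cap below 0.2 rad and linear speed of bottle below 0.02 m/s); the robot touches nothing.
It fails at once if the white-capped bottle in the rack is moved more than 20 mm (distance of leaning_bottle_mid from where it was at the start of the episode above 0.02 m).
It fails at once if the packed bottle is moved more than 20 mm (distance of packed_bottle_mid from where it was at the start of the episode above 0.02 m).
It fails at once if the flask is moved more than 20 mm (distance of flask_mid from where it was at the start of the episode above 0.02 m).
It fails at once if the tube rack is moved more than 20 mm (distance of tube_rack_mid from where it was at the start of the episode above 0.02 m).
It also fails if it takes over 64 s, if anything falls off the work surface, if the arm or the gripper's body presses on something with over 40 N, if the wrist force passes 120 N, or if a joint passes its speed limit or range.

### The arm

A 6-joint arm with a two-finger parallel gripper is mounted at the origin on the work surface. World frame = base frame: x ahead of the robot, y to its left, z up, the work surface at z = 0. Lengths are in m, angles in rad, forces in N, time in s.
With the tool pointing down it reaches from about 0.35 to 0.875 m from the base axis. Payload 4.2 kg.
Tool frame: the origin (TCP) lies at the very end of the fingers, on their centre line; the grasp point (between the pads) lies 19 mm behind it (ctrl.hold_point_z is the distance from the TCP to the grasp point, in m); z points along the fingers, y is the direction in which the jaws open and shut (so a half turn about z gives the same grasp; the last joint's range is limited). The gripper opens to 87 mm and grips with 3 to 60 N. Pads are 19 mm wide; open, the fingers measure 117 mm over their backs; the gripper's body (75 mm by 190 mm) begins 51 mm behind the grasp point.
Start: joints at [-1.018, 0.385, 0.008, 0, -1.194, -0.259], TCP at [0.181, -0.598, 0.199] pointing down, gripper open.
Joint ranges: [-3.14, 3.14], [-1.21, 2.06], [-1.07, 1.41], [-3.16, 2.05], [-2.99, -0.16], [-3.1, 3.1]. Speed limits (rad/s): [2.79, 2.79, 3.14, 3.14, 3.14, 3.14].

### API

Orientations are given as a 3x3 rotation matrix whose columns are the frame's x, y, z axes.
In Python, from workcell import read_state, cams, job, models, ctrl gives the robot as it stands.
- The arm moves only by the shell command python3 -m handwheel 'ROWS' [OPENING] [FORCE]. ROWS is JSON, a list of rows, each an object with "offset": the shift along the world's x, y, z in m, a list of three; "roll": the turn about the world's z in degrees. In form: [{"offset": [dx, dy, dz], "roll": roll}, ...]. A call has 1 to 12 rows; each row shifts and turns the pose as measured when the row begins; what a row does not reach is not made up. A row lasts 1/8 s, in which the tool goes at most 62.5 mm and 10.7 degrees, less where a joint would pass 70% of its speed; a pose out of reach is approached as far as the arm can. A call is refused whole if a number of a shift passes 0.0625 or a number of a turn 10.7, either way. A call with a gripper value outside its range is refused whole. OPENING is the finger opening in m, from 0 to 0.087, set as the call begins (- or left out, the last holds). The fingers move at their own pace and stop on an object; FORCE is the grip in N (left out, the last holds). Time passes only in rows, so rows that do not move let the fingers close. It gives the time, the measured TCP pose, the force and the opening at its end, in the units of the state.
- read_state(): the state, without advancing time (a new reading comes with each control period).
- cams.read_camera(name): name is "side" or "top"; returns a dict with "image" (420x560x3 uint8, red, green, blue), "depth" (420x560 float32, m along the optical axis (not along the pixel's ray), 0 where there is no reading), "fx", "fy", "cx", "cy" (pixels), "camera_from_world" (4x4, takes a point from world to camera coordinates). Camera axes: x right, y up, looking along -z (the intrinsics and any distortion apply to the point x, -y, -z); pixel columns grow to the right and rows downward; lengths in m; the calibration is good to about 2 mm. A picture is of the moment at which its call begins.
- job.finish_job(): hands the job in, once; it reports no verdict.
Trained networks look in a picture, given as the dict that the camera call returned (one of the last four; its "shot" number tells which), for a name from the list of things; names that differ only in an ending like _2 or _b are one class to them, and where a whole thing is asked for, a point or a joint stands for the part that bears it (a point fixed in the world has none). Each returns a list of dicts, best first, with "score" (0 to 1); they miss things now and then, are a little off and sometimes report something else, mostly with a low value. They report only what shows in the picture. A call takes as long as a camera call. They do not tell look-alikes from the thing itself.
- models.look_for(picture, label): "point" ([column, row] as shares, 0 to 1, of the picture: columns of its width, rows of its height, amid what is visible of it).
The state is a dict: "t": time; "joints": joint angles; "dq": joint speeds; "tau": joint torques, N m; "tool_pos": TCP position; "eef_rot": TCP orientation; "contact_force": force on the tool from outside, world axes, zero at the start; "ft_torque": the same for the moment, N m; "finger_gap": opening from 0.0 (shut) to 1.0 (fully open).
Only numpy, scipy, OpenCV 4.12 (cv2) and the standard library are available. Lean on these libraries where they do the work, as an engineer would, in place of code of your own. Each camera call takes 0.05 s, during which the arm holds its last target.

## Working session

There is one attempt and no reset: what is moved stays moved. The work goes in short steps, Python scripts to look and compute and a shell command to move; the robot and the scene stay as the last step left them, time stands still between calls to the robot, and variables do not carry over. Pictures are saved under pics/ and viewed, and the job is handed in when it is done.

```bash
ls; mkdir -p pics
python3 - <<'E'
from workcell import read_state, cams, job, models, ctrl
import cv2
s=read_state();print({k:s[k] for k in ('t','tool_pos','eef_rot','finger_gap','contact_force')}, ctrl.hold_point_z)
for n in('side','top'):
    p=cams.read_camera(n);cv2.imwrite(f'pics/{n}0.png',p['image'][:,:,::-1])
    print(n,p['fx'],p['cx'],p['cy'],p['camera_from_world'],p['shot'])
    for l in ['bottle_mid','cap_mid','slant_rack','holder_in','pad_top','carrier','leaning_bottle_mid','packed_bottle_mid','flask_mid','tube_rack_mid']:
        print(l,[(round(d['point'][0]*560),round(d['point'][1]*420),round(d['score'],2)) for d in models.look_for(p,l)])
E
```

```text
pics
{'t': 0.0, 'tool_pos': array([ 0.18081314, -0.59759191,  0.19824408]), 'eef_rot': array([[-9.57208692e-01, -2.89397661e-01, -7.16376964e-04],
       [-2.89398534e-01,  9.57206451e-01,  2.07337101e-03],
       [ 8.56919327e-05,  2.19196719e-03, -9.99997594e-01]]), 'finger_gap': 1.0016530190884512, 'contact_force': array([ 0.39290877, -0.3398082 ,  0.12002525])} 0.0187
side 513.0477117574907 284.99359252912234 211.66973571904546 [[-0.99941686 -0.03365904 -0.00574601  0.54580321]
 [ 0.02138733 -0.74823747  0.66308617  0.00316575]
 [-0.02661823  0.66257661  0.74852102 -1.7205606 ]
 [ 0.          0.          0.          1.        ]] 1
bottle_mid [(359, 284, 0.95), (306, 279, 0.88), (299, 350, 0.77), (358, 244, 0.75)]
cap_mid [(288, 348, 0.7), (294, 277, 0.58), (367, 280, 0.55)]
slant_rack [(292, 283, 0.63)]
holder_in [(296, 152, 0.56)]
pad_top []
carrier [(296, 205, 0.82), (305, 196, 0.37)]
leaning_bottle_mid [(292, 252, 0.84)]
packed_bottle_mid [(304, 195, 0.74)]
flask_mid [(242, 212, 0.82), (305, 280, 0.71)]
tube_rack_mid [(241, 137, 0.82)]
top 524.3096249725793 278.481896530382 204.5385740279947 [[ 0.02829619 -0.99955753  0.00916893  0.06176144]
 [ 0.99018646  0.02928439  0.13664988 -0.56474296]
 [-0.13685792  0.00521228  0.99057697 -1.54213521]
 [ 0.          0.          0.          1.        ]] 2
bottle_mid [(193, 282, 0.9), (193, 230, 0.8)]
cap_mid [(186, 222, 0.74), (132, 214, 0.59), (241, 301, 0.54), (198, 293, 0.45)]
slant_rack [(210, 220, 0.94)]
holder_in [(396, 224, 0.75)]
pad_top [(331, 228, 0.74)]
carrier [(315, 229, 0.59), (309, 230, 0.49)]
leaning_bottle_mid [(225, 219, 0.9)]
packed_bottle_mid [(305, 231, 0.52)]
flask_mid [(288, 165, 0.6), (397, 224, 0.17)]
tube_rack_mid [(311, 231, 0.73), (388, 150, 0.7)]
```

View pics/side0.png

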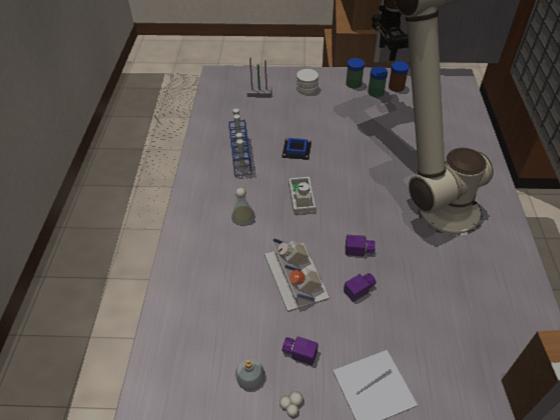

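View pics/top0.png

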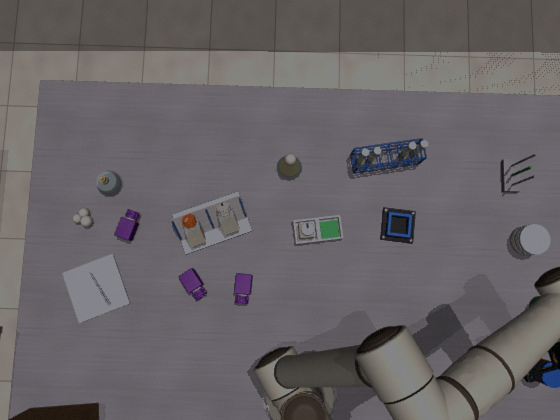

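```bash
cat > h.py <<'E'
from workcell import read_state, cams, job, models, ctrl
import cv2, numpy as np
def pts(p):
    d=p['depth'];v,u=np.mgrid[0:420,0:560]
    X=(u-p['cx'])/p['fx']*d;Y=-(v-p['cy'])/p['fy']*d
    c=np.stack([X,Y,-d,np.ones_like(d)],-1)
    w=c@np.linalg.inv(p['camera_from_world']).T
    w[d==0]=np.nan
    return w[...,:3]
def proj(p,w):
    c=p['camera_from_world']@np.append(w,1)
    return p['cx']+p['fx']*c[0]/-c[2], p['cy']-p['fy']*c[1]/-c[2]
def crop(p,u0,v0,u1,v1,name,k=None):
    k=k or int(min(800/(u1-u0),600/(v1-v0)))
    cv2.imwrite('pics/'+name,cv2.resize(p['image'][v0:v1,u0:u1,::-1],None,fx=k,fy=k,interpolation=cv2.INTER_CUBIC))
E
python3 - <<'E'
from h import *
p=cams.read_camera('top');crop(p,165,185,425,265,'ct.png')
q=cams.read_camera('side');crop(q,250,230,350,320,'cs.png')
crop(q,270,130,340,220,'cs2.png')
np.savez('a.npz',wt=pts(p),it=p['image'],ws=pts(q),isd=q['image'])
w=pts(p);im=p['image'].astype(int)
hsv=cv2.cvtColor(p['image'],cv2.COLOR_RGB2HSV)
def rep(n,m):
    q=w[m];print(n,m.sum(),np.nanmean(q,0).round(4),'z pct',np.nanpercentile(q[:,2],[5,50,95]).round(4))
    g=q[np.isfinite(q[:,0])];r=cv2.minAreaRect((g[:,:2]*1000).astype(np.float32));print('  rect',r)
v,u=np.mgrid[0:420,0:560]
gm=(hsv[...,0]>45)&(hsv[...,0]<75)&(hsv[...,1]>150)&(u>300)&(u<350)&(v<260)
rep('pad',gm)
om=(hsv[...,0]<15)&(hsv[...,1]>150)&(u>170)&(u<210)&(v<240)&(v>190)
rep('cap',om)
bm=(hsv[...,0]>105)&(hsv[...,0]<125)&(hsv[...,1]>150)&(u>370)&(u<425)&(v>195)&(v<250)
rep('hold',bm); print(hsv[224,390:405])
km=(u>375)&(u<422)&(v>200)&(v<250)&(hsv[...,2]<60);rep('plate',km)
E
```

```text
pad 0 [nan nan nan] z pct nan
  rect ((0.0, 0.0), (0.0, 0.0), 0.0)
cap 138 [0.5008 0.3367 0.0895] z pct [0.0794 0.0891 0.1012]
  rect ((502.076171875, 338.0062255859375), (38.77668762207031, 36.415809631347656), 28.764705657958984)
hold 299 [ 0.5146 -0.2889  0.0223] z pct [0.0097 0.0236 0.0307]
  rect ((514.5772094726562, -289.3158264160156), (71.95633697509766, 71.97866821289062), 85.77427673339844)
[[110 163 117]
 [120  53  48]
 [160  20  38]
 [105  14  37]
 [120  13  38]
 [144  35  36]
 [158  27  38]
 [135  28  37]
 [  0   0  35]
 [120   7  36]
 [150  15  33]
 [135  14  36]
 [  0  14  36]
 [140  21  36]
 [120  14  37]]
plate 764 [ 0.5132 -0.2862  0.0074] z pct [0.0005 0.0074 0.0139]
  rect ((514.921875, -289.2149963378906), (101.57355499267578, 100.68536376953125), 84.37079620361328)<stdin>:9: RuntimeWarning: Mean of empty slice
  return np.nanmean(a, axis, out=out, keepdims=keepdims)
```

View pics/ct.png

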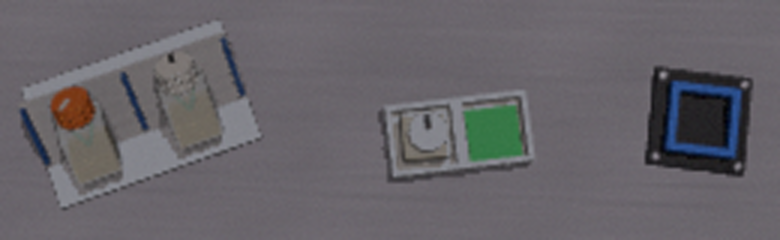

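View pics/cs.png

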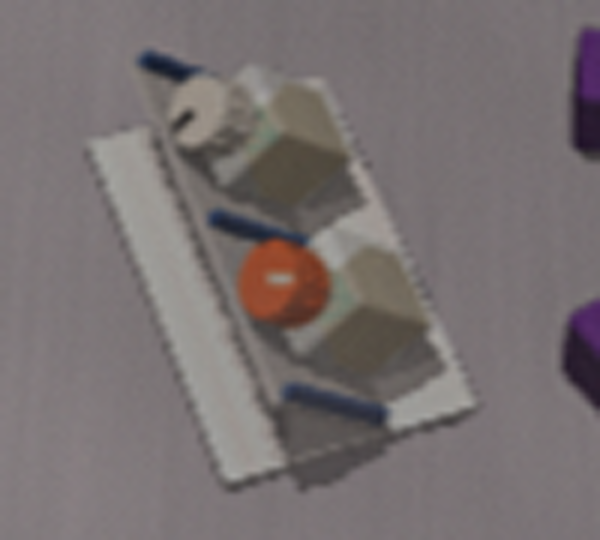

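Run:
```python
from h import *
z=np.load('a.npz');w=z['wt'];hsv=cv2.cvtColor(z['it'],cv2.COLOR_RGB2HSV)
v,u=np.mgrid[0:420,0:560]
def rep(n,m,w=w):
    q=w[m];q=q[np.isfinite(q[:,0])];print(n,len(q),q.mean(0).round(4),np.percentile(q[:,2],[5,50,95]).round(4))
    print('  rect',cv2.minAreaRect((q[:,:2]*1000).astype(np.float32)))
print(hsv[230,330])
gm=(hsv[...,0]>40)&(hsv[...,0]<85)&(hsv[...,1]>100)&(u>315)&(u<345)&(v<245)&(v>215)
rep('pad',gm)
wm=(u>285)&(u<350)&(v>210)&(v<250)&(w[...,2]>.02)&(w[...,2]<.036)
rep('carrier rim',wm)
rm=(u>165)&(u<260)&(v>185)&(v<260)&(w[...,2]>.025)&(w[...,2]<.2)
rm=(u>165)&(u<260)&(v>185)&(v<260)&(w[...,2]>.008)&(w[...,2]<.12)
rep('rack',rm)
ws=z['ws'];h2=cv2.cvtColor(z['isd'],cv2.COLOR_RGB2HSV)
om=(h2[...,0]<15)&(h2[...,1]>150)&(u>280)&(u<310)&(v<300)&(v>260)
rep('cap side',om,ws)
bm=(h2[...,0]>105)&(h2[...,0]<125)&(h2[...,1]>150)&(u>270)&(u<320)&(v>135)&(v<170)
rep('holder side',bm,ws)
rm=(u>255)&(u<340)&(v>230)&(v<315)&(ws[...,2]>.008)&(ws[...,2]<.12)
rep('rack side',rm,ws)
```

```text
[ 67 139 119]
pad 280 [ 0.4964 -0.0786  0.0086] [0.003  0.0088 0.0137]
  rect ((496.2758483886719, -78.85951232910156), (49.960609436035156, 53.48077392578125), 8.80452823638916)
carrier rim 379 [ 0.4928 -0.0408  0.0272] [0.0215 0.0271 0.0328]
  rect ((493.69085693359375, -42.632354736328125), (72.6028060913086, 144.62530517578125), 8.461091041564941)
rack 2379 [0.5046 0.2794 0.0497] [0.0091 0.0534 0.091 ]
  rect ((510.8569641113281, 276.54736328125), (202.6123504638672, 268.66455078125), 1.6050503253936768)
cap side 118 [0.502  0.3408 0.0914] [0.0804 0.0911 0.1024]
  rect ((502.58074951171875, 338.531982421875), (35.21571731567383, 35.85472106933594), 43.08482360839844)
holder side 130 [ 0.5138 -0.2892  0.0258] [0.012  0.0271 0.0332]
  rect ((514.5006713867188, -288.7255859375), (78.04316711425781, 71.05946350097656), 83.45490264892578)
rack side 2480 [0.5066 0.2975 0.0453] [0.0088 0.0493 0.092 ]
  rect ((497.49139404296875, 257.8890686035156), (244.4403839111328, 298.8055114746094), 1.295922875404358)
```

Run:
```python
from h import *
from scipy.optimize import least_squares
z=np.load('a.npz');v,u=np.mgrid[0:420,0:560]
def rk(w,box):
    u0,u1,v0,v1=box
    m=(u>u0)&(u<u1)&(v>v0)&(v<v1)&np.isfinite(w[...,2])&(w[...,2]>.012)
    q=w[m];
    m=(abs(q[:,0]-.5)<.12)&(abs(q[:,1]-.29)<.15);return q[m]
for k,box in(('wt',(165,260,185,260)),('ws',(255,340,230,315))):
    q=rk(z[k],box);r=cv2.minAreaRect((q[:,:2]*1000).astype(np.float32));print(k,r)
    # ramp plane RANSAC
    best=0;rng=np.random.default_rng(0)
    for _ in range(5000):
        a,b,c=q[rng.choice(len(q),3,0)];n=np.cross(b-a,c-a);L=np.linalg.norm(n)
        if L<1e-5: continue
        n/=L;n*=np.sign(n[2])
        if not .6<n[2]<.8: continue
        i=abs((q-a)@n)<.003
        if i.sum()>best and n[0]<0: best=i.sum();bi=i
    P=q[bi];c=P.mean(0);n=np.linalg.svd(P-c)[2][2];n*=np.sign(n[2]);print('plane',best,n,np.degrees(np.arctan2(-n[1],-n[0])),c)
T=[]
for k,im,b in(('wt','it',(170,210,190,240)),('ws','isd',(280,310,260,300))):
    h=cv2.cvtColor(z[im],cv2.COLOR_RGB2HSV)
    m=(h[...,0]<15)&(h[...,1]>150)&(u>b[0])&(u<b[1])&(v>b[2])&(v<b[3])
    T.append(z[k][m])
s=.5**.5
def fit(P,psi):
    a=np.array([s*np.cos(psi),s*np.sin(psi),s])
    def f(c):
        d=P-c;t=d@a;r=np.linalg.norm(d-np.outer(t,a),axis=1)
        # sdf of cylinder
        dr=r-.019;dt=abs(t)-.012
        return np.where((dr>0)&(dt>0),np.hypot(dr,dt),np.maximum(dr,dt))
    return least_squares(f,P.mean(0)-.008*a,loss='soft_l1',f_scale=.002)
for P in T+[np.vstack(T)]:
    for d in(16,18,20,22):
        r=fit(P,np.radians(d));print(len(P),d,r.x.round(4),r.cost*1e6)
```

```text
wt ((509.2598571777344, 281.595947265625), (137.28213500976562, 214.8919677734375), 22.35682487487793)
plane 593 [-0.66401424 -0.25488408  0.70293612] 20.999465330316895 [0.52323495 0.28103922 0.04383951]
ws ((501.94683837890625, 247.79452514648438), (162.1783905029297, 278.58074951171875), 21.387067794799805)
plane 404 [-0.6417485  -0.24967473  0.72513543] 21.25871503544594 [0.52033635 0.30418307 0.05259742]
138 16 [0.5021 0.3383 0.0796] 197.9872721578918
138 18 [0.5021 0.3382 0.0796] 197.09667795617094
138 20 [0.502  0.3382 0.0796] 198.03687215866856
138 22 [0.5018 0.3383 0.0796] 200.06083655388Traceback (most recent call last):
  File "<stdin>", line 37, in <module>
  File "<stdin>", line 34, in fit
    return func(*args, **kwargs)
    raise ValueError("Initial guess is outside of provided bounds")
ValueError: Initial guess is outside of provided bounds
```

Candidates in the top view:
- Orange-capped bottle in the rack at (190,222).
- White-capped bottle in the rack at (225,219), and another in the carrier at (307,229).
- Purple look-alikes at (128,225), (193,284) and (243,289).

I choose the one at (190,222). The crop shows an orange cap with a white bar, leaning in the rack's +y bay.

```bash
python3 -m handwheel '[{"offset":[0.03,0.02,0.04],"roll":4.2},{"offset":[0.05,0.03,0.04],"roll":0},{"offset":[0.05,0.04,0],"roll":0},{"offset":[0.05,0.05,0],"roll":0},{"offset":[0.05,0.05,0],"roll":0},{"offset":[0.05,0.06,0],"roll":0},{"offset":[0.03,0.06,0],"roll":0},{"offset":[0,0.06,0],"roll":0},{"offset":[0,0.06,0],"roll":0},{"offset":[0,0.06,0],"roll":0},{"offset":[0,0.06,0],"roll":0},{"offset":[0,0.06,0],"roll":0}]' 0.058 4
```

```text
t: 2.7
tool_pos: [0.4648, -0.0084, 0.2773]
eef_rot: [[-0.935, -0.354, 0.004], [-0.354, 0.935, 0.0], [-0.004, -0.001, -1.0]]
contact_force: [0.6, 0.0, -0.2]
finger_gap: 0.669
```

```bash
python3 -m handwheel '[{"offset":[0.02,0.06,0],"roll":0},{"offset":[0.02,0.06,0],"roll":0},{"offset":[0,0.06,0],"roll":0},{"offset":[0,0.06,0],"roll":0},{"offset":[0,0.06,0],"roll":0},{"offset":[0,0.04,0],"roll":0},{"offset":[0,0,-0.05],"roll":0},{"offset":[0,0,-0.04],"roll":0},{"offset":[0,0,0],"roll":0}]'
python3 -c "
from h import *
s=read_state();print(s['tool_pos'],np.degrees(s['joints']).round(1),np.degrees(np.arctan2(s['eef_rot'][1,1],s['eef_rot'][0,1])))"
```

```text
t: 3.82
tool_pos: [0.502, 0.3442, 0.1869]
eef_rot: [[-0.932, -0.362, 0.011], [-0.362, 0.932, 0.004], [-0.011, -0.001, -1.0]]
contact_force: [-0.3, 0.2, 0.3]
finger_gap: 0.668
[0.50201963 0.34422406 0.18689186] [  49.8   20.6   -3.7    0.4  -65.1 -118.8] 111.21522220348669
```

```bash
python3 -m handwheel '[{"offset":[0.004,-0.0045,-0.04],"roll":0},{"offset":[0,0,-0.04],"roll":0},{"offset":[0,0,-0.02],"roll":0},{"offset":[0,0,0],"roll":0}]'
python3 - <<'E'
from h import *
q=cams.read_camera('side');crop(q,230,200,370,320,'cs3.png')
p=cams.read_camera('top');crop(p,150,180,270,270,'ct3.png')
s=read_state();print(s['tool_pos'])
E
```

```text
t: 4.32
tool_pos: [0.5114, 0.3429, 0.0939]
eef_rot: [[-0.931, -0.363, 0.023], [-0.363, 0.932, 0.012], [-0.026, 0.003, -1.0]]
contact_force: [0.8, 0.3, -0.1]
finger_gap: 0.666
[0.51234516 0.34389572 0.09573882]
```

View pics/cs3.png

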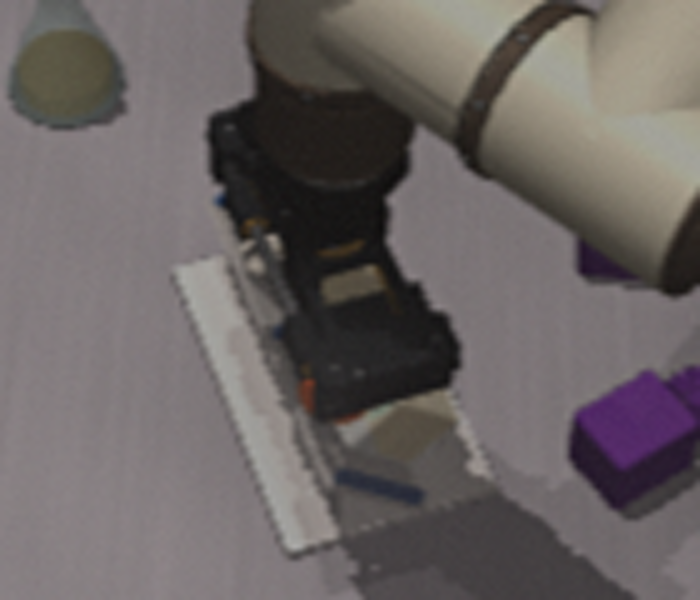

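View pics/ct3.png

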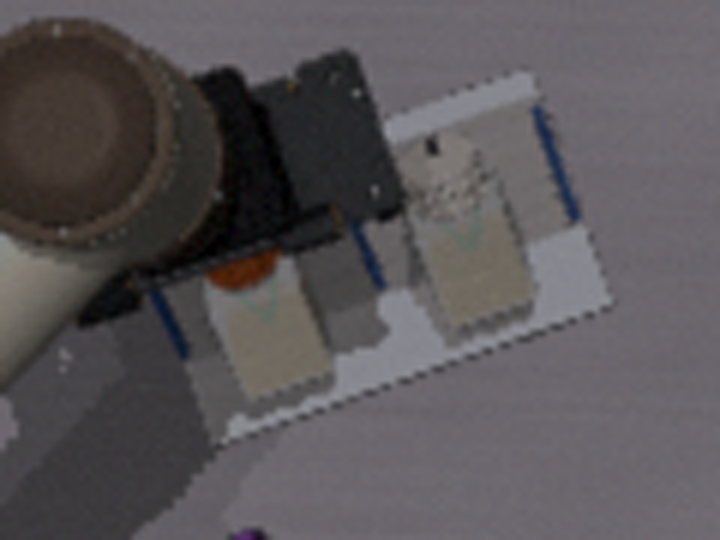

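```bash
python3 -m handwheel '[{"offset":[-0.006,-0.003,-0.005],"roll":0},{"offset":[0,0,0],"roll":0}]';python3 -m handwheel '[{"offset":[0,0,0],"roll":0}]'
```

```text
t: 4.68
tool_pos: [0.5072, 0.3418, 0.0936]
eef_rot: [[-0.931, -0.364, 0.03], [-0.363, 0.932, 0.019], [-0.035, 0.007, -0.999]]
contact_force: [0.5, -0.4, -0.6]
finger_gap: 0.667
t: 4.8
tool_pos: [0.5074, 0.3421, 0.0944]
eef_rot: [[-0.931, -0.364, 0.031], [-0.363, 0.931, 0.02], [-0.036, 0.007, -0.999]]
contact_force: [-0.6, -0.5, 0.5]
finger_gap: 0.669
```

```bash
python3 -m handwheel '[{"offset":[-0.002,-0.002,-0.013],"roll":0},{"offset":[-0.001,-0.001,-0.012],"roll":0}]';python3 -m handwheel '[{"offset":[0,0,0],"roll":0}]'
```

```text
t: 5.05
tool_pos: [0.5047, 0.3395, 0.0692]
eef_rot: [[-0.931, -0.364, 0.033], [-0.363, 0.931, 0.022], [-0.038, 0.009, -0.999]]
contact_force: [0.0, 0.9, 0.5]
finger_gap: 0.67
t: 5.18
tool_pos: [0.5038, 0.3386, 0.0674]
eef_rot: [[-0.931, -0.364, 0.03], [-0.363, 0.931, 0.019], [-0.035, 0.007, -0.999]]
contact_force: [0.5, -0.3, 0.0]
finger_gap: 0.666
```

```bash
python3 -m handwheel '[{"offset":[0.003,0.001,0.004],"roll":0},{"offset":[0,0,0],"roll":0}]'; python3 -m handwheel '[{"offset":[0,0,0],"roll":0},{"offset":[0,0,0],"roll":0},{"offset":[0,0,0],"roll":0},{"offset":[0,0,0],"roll":0}]' 0.02 6
```

```text
t: 5.42
tool_pos: [0.5074, 0.3398, 0.0715]
eef_rot: [[-0.931, -0.364, 0.031], [-0.364, 0.931, 0.019], [-0.035, 0.007, -0.999]]
contact_force: [0.6, 0.7, 0.6]
finger_gap: 0.667
t: 5.92
tool_pos: [0.5077, 0.3402, 0.0724]
eef_rot: [[-0.931, -0.364, 0.032], [-0.364, 0.931, 0.02], [-0.037, 0.007, -0.999]]
contact_force: [-0.7, -1.3, 3.3]
finger_gap: 0.307
```

Run:
```python
from h import *
q=cams.read_camera('side');crop(q,230,200,370,320,'cs4.png')
p=cams.read_camera('top');crop(p,150,180,270,270,'ct4.png')
s=read_state();print(s['tool_pos'],s['finger_gap'])
```

```text
[0.50783196 0.34024928 0.07266483] 0.29309006502801543
```

View pics/cs4.png

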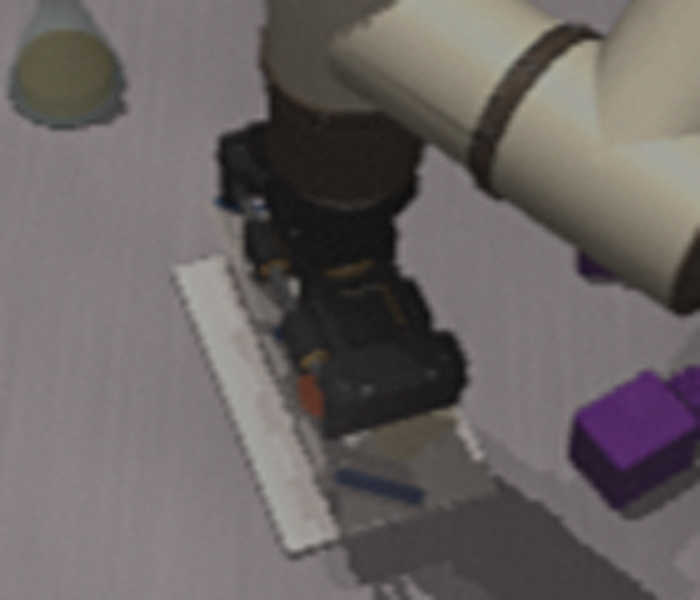

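View pics/ct4.png

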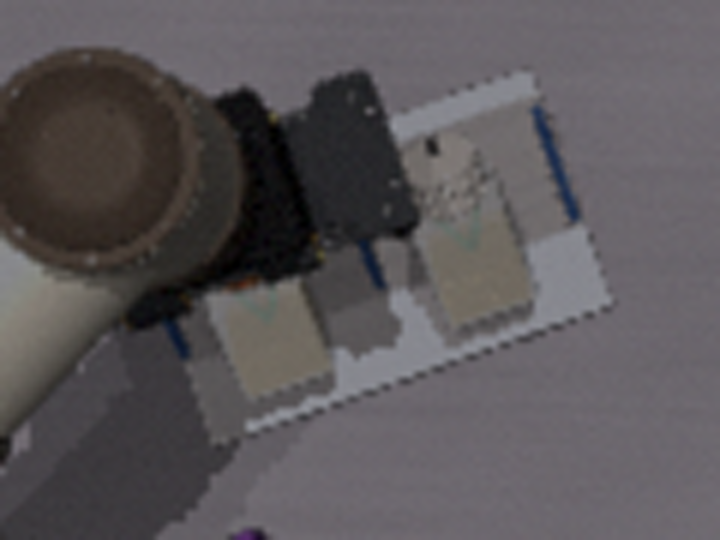

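```bash
python3 -m handwheel '[{"offset":[0,0,0],"roll":0},{"offset":[0,0,0],"roll":0}]'; python3 -m handwheel '[{"offset":[0,0,0],"roll":0},{"offset":[0,0,0],"roll":0},{"offset":[0,0,0],"roll":0},{"offset":[0,0,0.04],"roll":0},{"offset":[0,0,0.05],"roll":0},{"offset":[0,0,0.05],"roll":0},{"offset":[0.06,0.06,0.05],"roll":0},{"offset":[0,0,0],"roll":0}]' 0.058
cat > capfit.py <<'E'
from h import *
from scipy.optimize import least_squares
v,u=np.mgrid[0:420,0:560]
def capmask(p,b):
    h=cv2.cvtColor(p['image'],cv2.COLOR_RGB2HSV)
    return (h[...,0]<15)&(h[...,1]>150)&(u>b[0])&(u<b[1])&(v>b[2])&(v<b[3])
E
python3 - <<'E'
from capfit import *
q=cams.read_camera('side');crop(q,230,200,370,320,'cs5.png')
p=cams.read_camera('top');crop(p,150,180,270,270,'ct5.png')
for c,b in((q,(280,310,260,300)),(p,(170,210,190,240))):
    m=capmask(c,b);w=pts(c)[m];print(m.sum(),np.nanmean(w,0),u[m].mean(),v[m].mean())
E
```

```text
t: 6.28
tool_pos: [0.508, 0.3404, 0.0735]
eef_rot: [[-0.931, -0.364, 0.033], [-0.364, 0.931, 0.021], [-0.038, 0.007, -0.999]]
contact_force: [-0.4, -0.3, 3.6]
finger_gap: 0.275
t: 7.28
tool_pos: [0.5448, 0.3772, 0.2466]
eef_rot: [[-0.931, -0.363, 0.027], [-0.363, 0.932, 0.017], [-0.032, 0.005, -0.999]]
contact_force: [-0.5, 0.3, -1.2]
finger_gap: 0.667
51 [0.49717786 0.33686267 0.09480783] 298.19607843137254 274.1764705882353
138 [0.50104469 0.33681044 0.08980799] 188.83333333333334 220.57971014492753
```

View pics/cs5.png

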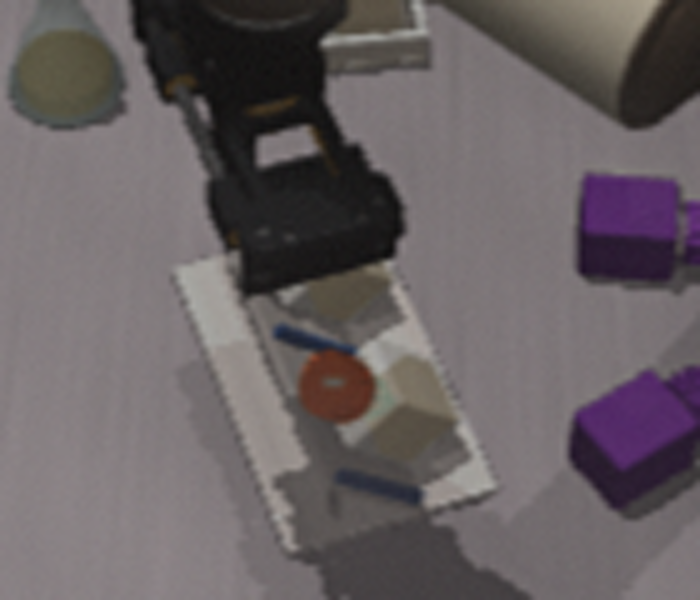

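View pics/ct5.png

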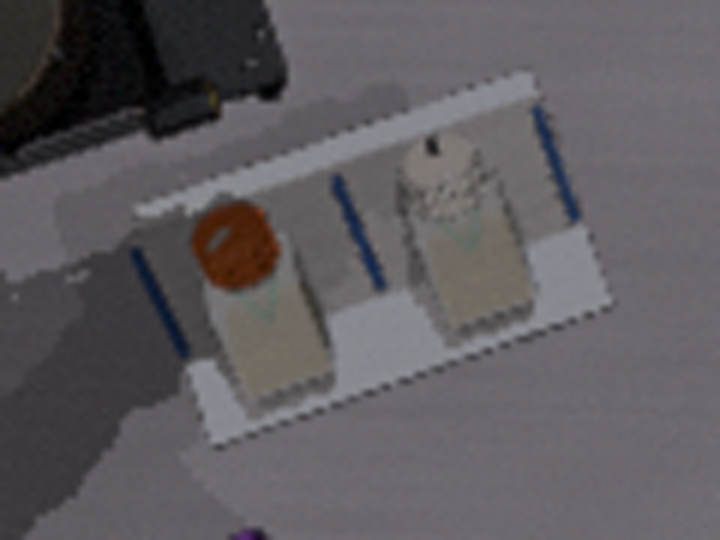

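Run:
```python
from h import *
s=read_state();print(s['tool_pos'],s['eef_rot'].round(3).tolist())
for n in('side','top'):
    p=cams.read_camera(n);w=pts(p)
    R=s['eef_rot'];l=(w-s['tool_pos'])@R
    m=np.isfinite(l[...,0])&(abs(l[...,0])<.05)&(abs(l[...,1])<.07)&(l[...,2]>-.1)&(l[...,2]<.05)
    L=l[m]*1000;print(n,m.sum())
    if m.sum():
        H,_,_=np.histogram2d(L[:,1],L[:,2],bins=[np.arange(-70,71,10),np.arange(-100,51,10)]);print(H.astype(int))
    print('tip px',proj(p,s['tool_pos']))
    if n=='side': crop(p,240,180,340,270,'tip.png')
```

```text
[0.54208796 0.37456098 0.24443767] [[-0.931, -0.363, 0.023], [-0.363, 0.932, 0.013], [-0.026, 0.004, -1.0]]
side 32
[[0 0 0 0 0 0 0 0 0 0 0 0 0 0 0]
 [0 0 0 0 0 0 0 0 0 0 0 0 0 0 0]
 [1 0 0 1 0 0 0 0 0 0 0 0 0 0 0]
 [4 0 1 4 9 4 3 0 0 0 0 0 0 0 0]
 [0 0 0 3 1 0 1 0 0 0 0 0 0 0 0]
 [0 0 0 0 0 0 0 0 0 0 0 0 0 0 0]
 [0 0 0 0 0 0 0 0 0 0 0 0 0 0 0]
 [0 0 0 0 0 0 0 0 0 0 0 0 0 0 0]
 [0 0 0 0 0 0 0 0 0 0 0 0 0 0 0]
 [0 0 0 0 0 0 0 0 0 0 0 0 0 0 0]
 [0 0 0 0 0 0 0 0 0 0 0 0 0 0 0]
 [0 0 0 0 0 0 0 0 0 0 0 0 0 0 0]
 [0 0 0 0 0 0 0 0 0 0 0 0 0 0 0]
 [0 0 0 0 0 0 0 0 0 0 0 0 0 0 0]]
tip px (np.float64(281.0663734894513), np.float64(252.36331720597198))
top 9
[[0 0 0 0 0 0 0 0 0 0 0 0 0 0 0]
 [0 0 0 0 0 0 0 0 0 0 0 0 0 0 0]
 [2 0 0 0 0 0 0 0 0 0 0 0 0 0 0]
 [1 0 0 0 0 0 0 0 0 0 0 0 0 0 0]
 [0 0 0 0 0 0 0 0 0 0 0 0 0 0 0]
 [0 0 0 0 0 0 0 0 0 0 0 0 0 0 0]
 [0 0 0 0 0 0 0 0 0 0 0 0 0 0 0]
 [0 0 0 0 0 0 0 0 0 0 0 0 0 0 0]
 [0 0 0 0 0 0 0 0 0 0 0 0 0 0 0]
 [0 0 0 0 0 0 0 0 0 0 0 0 0 0 0]
 [2 0 0 0 0 0 2 1 0 0 0 0 0 0 0]
 [0 0 0 0 0 0 0 0 0 0 0 0 0 0 0]
 [1 0 0 0 0 0 0 0 0 0 0 0 0 0 0]
 [0 0 0 0 0 0 0 0 0 0 0 0 0 0 0]]
tip px (np.float64(165.74674467252825), np.float64(198.2737879622479))
```

View pics/tip.png

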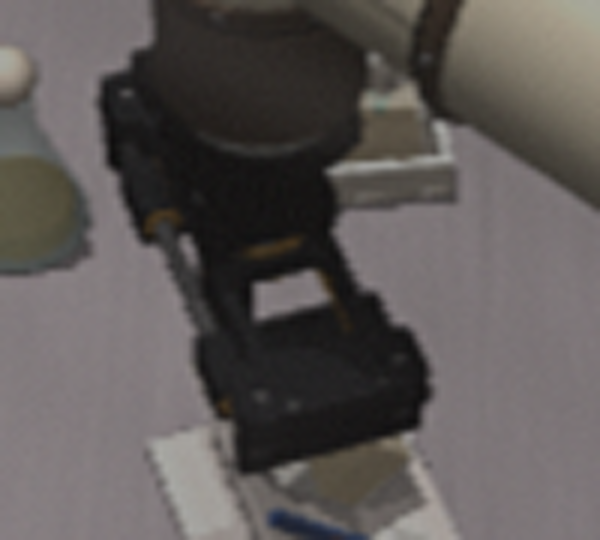

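```bash
python3 -m handwheel '[{"offset":[-0.038,-0.036,-0.05],"roll":0},{"offset":[0,0,-0.05],"roll":0},{"offset":[0,0,-0.04],"roll":0},{"offset":[0,0,0],"roll":0},{"offset":[0,0,0],"roll":0}]'
```

```text
t: 8.1
tool_pos: [0.5049, 0.3382, 0.1076]
eef_rot: [[-0.931, -0.363, 0.019], [-0.363, 0.932, 0.007], [-0.02, 0.0, -1.0]]
contact_force: [0.3, 0.6, 0.5]
finger_gap: 0.666
```

```bash
python3 -m handwheel '[{"offset":[-0.001,0,-0.02],"roll":0},{"offset":[0,0,-0.015],"roll":0},{"offset":[0,0,-0.004],"roll":0},{"offset":[0,0,0],"roll":0}]'
```

```text
t: 8.6
tool_pos: [0.5071, 0.3411, 0.0738]
eef_rot: [[-0.931, -0.364, 0.028], [-0.364, 0.931, 0.015], [-0.031, 0.004, -1.0]]
contact_force: [0.5, -0.3, -0.2]
finger_gap: 0.667
```

```bash
python3 -m handwheel '[{"offset":[-0.004,-0.003,-0.009],"roll":0},{"offset":[-0.001,0,0],"roll":0}]';python3 -m handwheel '[{"offset":[0,0,0],"roll":0}]'
```

```text
t: 8.85
tool_pos: [0.5022, 0.3383, 0.0652]
eef_rot: [[-0.931, -0.364, 0.029], [-0.364, 0.931, 0.016], [-0.033, 0.005, -0.999]]
contact_force: [0.5, 0.6, -0.4]
finger_gap: 0.664
t: 8.98
tool_pos: [0.5023, 0.3385, 0.0655]
eef_rot: [[-0.931, -0.365, 0.029], [-0.364, 0.931, 0.017], [-0.033, 0.005, -0.999]]
contact_force: [-0.2, 0.0, -0.5]
finger_gap: 0.667
```

```bash
python3 -m handwheel '[{"offset":[0.001,0,-0.0015],"roll":0},{"offset":[0,0,-0.0005],"roll":0},{"offset":[0,0,0],"roll":0},{"offset":[0,0,0],"roll":0},{"offset":[0,0,0],"roll":0},{"offset":[0,0,0],"roll":0}]' 0.02 8
```

```text
t: 9.72
tool_pos: [0.5036, 0.3387, 0.0637]
eef_rot: [[-0.931, -0.365, 0.03], [-0.364, 0.931, 0.017], [-0.034, 0.005, -0.999]]
contact_force: [-0.6, 0.4, -0.3]
finger_gap: 0.426
```

```bash
python3 -m handwheel '[{"offset":[0,0,0.01],"roll":0},{"offset":[0,0,0.015],"roll":0},{"offset":[0,0,0.02],"roll":0},{"offset":[0,0,0.02],"roll":0},{"offset":[0,0,0],"roll":0}]'
python3 - <<'E'
from h import *
q=cams.read_camera('side');crop(q,230,200,370,320,'cs6.png')
p=cams.read_camera('top');crop(p,150,180,270,270,'ct6.png')
E
```

```text
t: 10.35
tool_pos: [0.5023, 0.3376, 0.1321]
eef_rot: [[-0.931, -0.364, 0.027], [-0.364, 0.931, 0.016], [-0.031, 0.005, -1.0]]
contact_force: [-0.4, -0.5, -2.2]
finger_gap: 0.42
```

View pics/cs6.png

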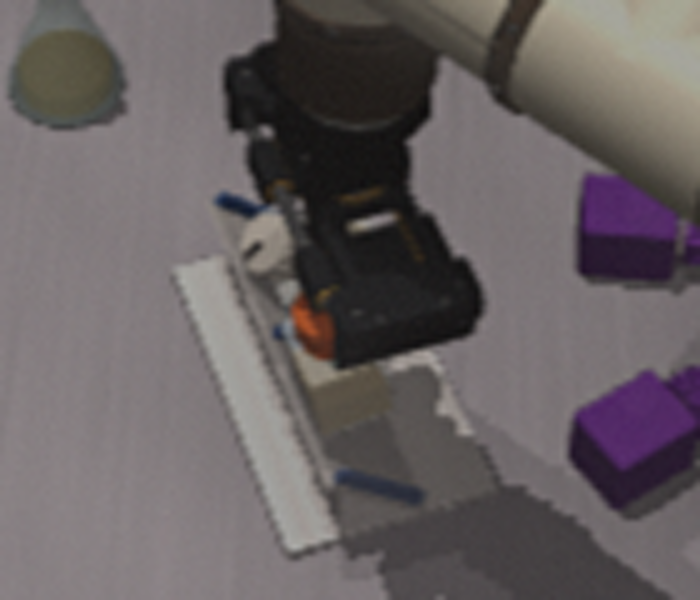

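View pics/ct6.png

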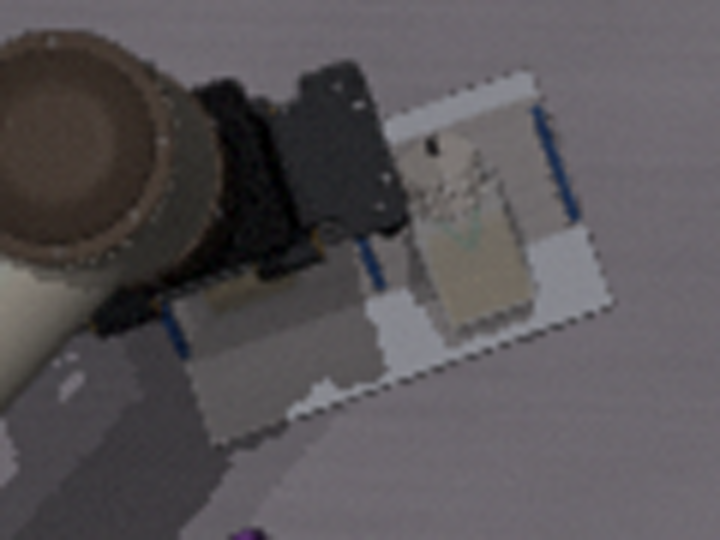

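```bash
python3 -m handwheel '[{"offset":[0,0,0.04],"roll":0},{"offset":[0,0,0.05],"roll":0},{"offset":[0,-0.03,0.01],"roll":0},{"offset":[0,-0.05,0],"roll":-5},{"offset":[0,-0.05,0],"roll":-7},{"offset":[0,-0.05,0],"roll":-7},{"offset":[0,-0.05,0],"roll":-7},{"offset":[0,-0.05,0],"roll":0},{"offset":[0,-0.05,0],"roll":0},{"offset":[0,-0.05,0],"roll":0},{"offset":[0,-0.05,0],"roll":0},{"offset":[0,-0.04,0],"roll":0}]'
```

```text
t: 11.95
tool_pos: [0.4882, -0.1554, 0.2185]
eef_rot: [[-0.995, 0.096, 0.004], [0.096, 0.995, -0.006], [-0.004, -0.005, -1.0]]
contact_force: [0.7, 0.1, 0.2]
finger_gap: 0.23
```

```bash
python3 -m handwheel '[{"offset":[0,-0.04,0],"roll":0},{"offset":[0,-0.04,0],"roll":0},{"offset":[0,-0.03,0],"roll":0},{"offset":[0,-0.02,0],"roll":0},{"offset":[0,0,0],"roll":0},{"offset":[0,0,0],"roll":0}]'
python3 - <<'E'
from h import *
q=cams.read_camera('side');crop(q,230,80,370,185,'cs7.png')
p=cams.read_camera('top');crop(p,340,180,480,280,'ct7.png')
E
```

```text
t: 12.7
tool_pos: [0.479, -0.2942, 0.2119]
eef_rot: [[-0.994, 0.105, -0.008], [0.105, 0.994, -0.003], [0.008, -0.003, -1.0]]
contact_force: [-0.5, 0.7, -0.9]
finger_gap: 0.229
```

View pics/cs7.png

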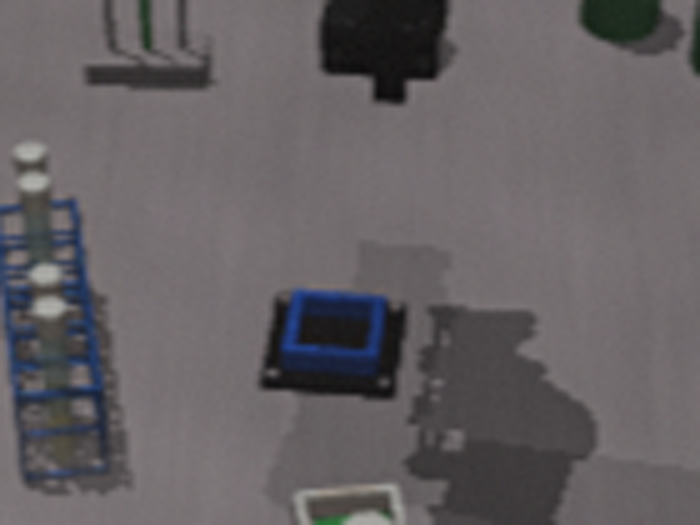

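View pics/ct7.png

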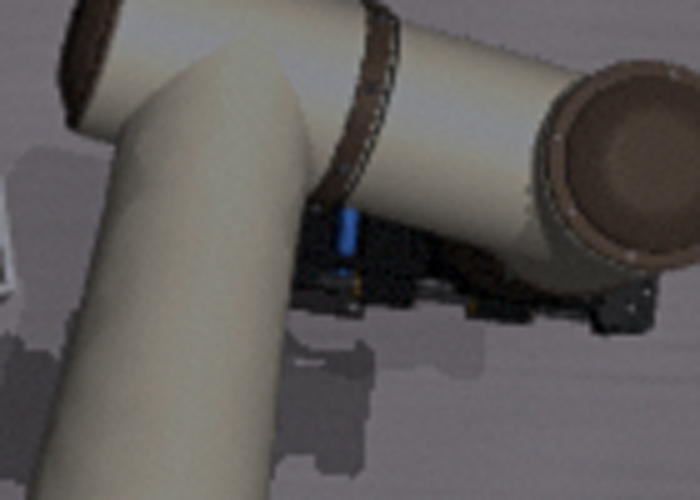

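Run:
```python
from h import *
for n in('side','top'):
    p=cams.read_camera(n);cv2.imwrite(f'pics/{n}8.png',p['image'][:,:,::-1])
    for l in ['bottle_mid','cap_mid','flask_mid']:
        print(n,l,[(round(d['point'][0]*560),round(d['point'][1]*420),round(d['score'],2)) for d in models.look_for(p,l)])
```

```text
side bottle_mid [(299, 350, 0.72), (360, 287, 0.69), (334, 256, 0.66), (359, 246, 0.56)]
side cap_mid [(341, 241, 0.65), (372, 245, 0.65), (286, 349, 0.5)]
side flask_mid [(242, 209, 0.64)]
top bottle_mid [(129, 226, 0.84), (235, 264, 0.73), (245, 290, 0.62), (192, 284, 0.58)]
top cap_mid [(244, 269, 0.4), (134, 216, 0.4)]
top flask_mid [(290, 162, 0.9)]
```

View pics/side8.png

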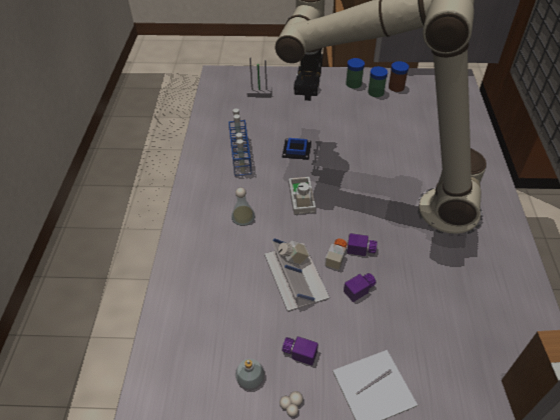

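View pics/top8.png

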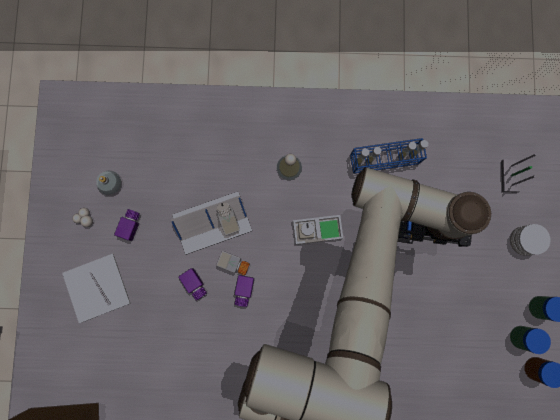

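```bash
cat > lie.py <<'E'
from h import *
def ana(p,box,tag):
    u0,u1,v0,v1=box;w=pts(p)[v0:v1,u0:u1];im=p['image'][v0:v1,u0:u1];h=cv2.cvtColor(im,cv2.COLOR_RGB2HSV)
    hi=np.isfinite(w[...,2])&(w[...,2]>.012)
    pur=(h[...,0]>130)&(h[...,0]<165)&(h[...,1]>100)
    org=(h[...,0]<16)&(h[...,1]>150)
    for n,m in(('cap',hi&org),('body',hi&~org&~pur),('all',hi&~pur),('purple',hi&pur)):
        q=w[m]
        if len(q)<5: print(tag,n,len(q));continue
        print(tag,n,len(q),q.mean(0).round(4),'zmax',np.percentile(q[:,2],95).round(4),cv2.minAreaRect((q[:,:2]*1000).astype(np.float32)))
    return w,hi,org,pur
if __name__=='__main__':
    p=cams.read_camera('top');ana(p,(212,258,248,308),'top');crop(p,200,240,270,310,'ct9.png')
    q=cams.read_camera('side');ana(q,(318,385,228,272),'side');crop(q,310,220,390,280,'cs9.png')
E
python3 lie.py
```

```text
top cap 94 [0.371  0.1771 0.0387] zmax 0.0472 ((370.92205810546875, 176.98036193847656), (23.0457706451416, 37.25825119018555), 67.05311584472656)
top body 416 [0.3779 0.2136 0.0441] zmax 0.0531 ((336.59417724609375, 204.46575927734375), (129.7750244140625, 132.18008422851562), 70.08055114746094)
top all 510 [0.3766 0.2069 0.0431] zmax 0.0528 ((336.59417724609375, 204.46575927734375), (129.7750244140625, 132.18008422851562), 70.08055114746094)
top purple 422 [0.3066 0.1743 0.045 ] zmax 0.0525 ((303.6541748046875, 175.43516540527344), (47.15441131591797, 86.82247924804688), 79.5334701538086)
side cap 64 [0.3688 0.1775 0.0415] zmax 0.0476 ((366.83990478515625, 176.7034149169922), (37.41905975341797, 24.49342918395996), 12.477066993713379)
side body 456 [0.3765 0.2209 0.0423] zmax 0.0534 ((349.3240966796875, 190.03675842285156), (171.65219116210938, 83.20099639892578), 32.406131744384766)
side all 520 [0.3755 0.2155 0.0422] zmax 0.0534 ((349.3240966796875, 190.03675842285156), (171.65219116210938, 83.20099639892578), 32.406131744384766)
side purple 423 [0.3088 0.1831 0.0415] zmax 0.0532 ((302.43084716796875, 176.57461547851562), (50.44638442993164, 84.67454528808594), 80.54003143310547)
```

View pics/ct9.png

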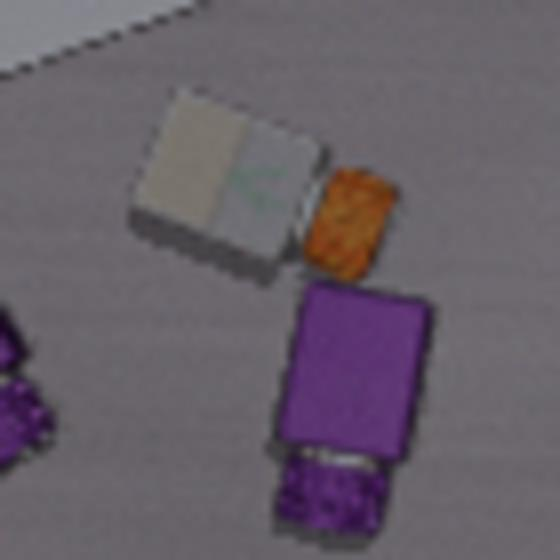

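View pics/cs9.png

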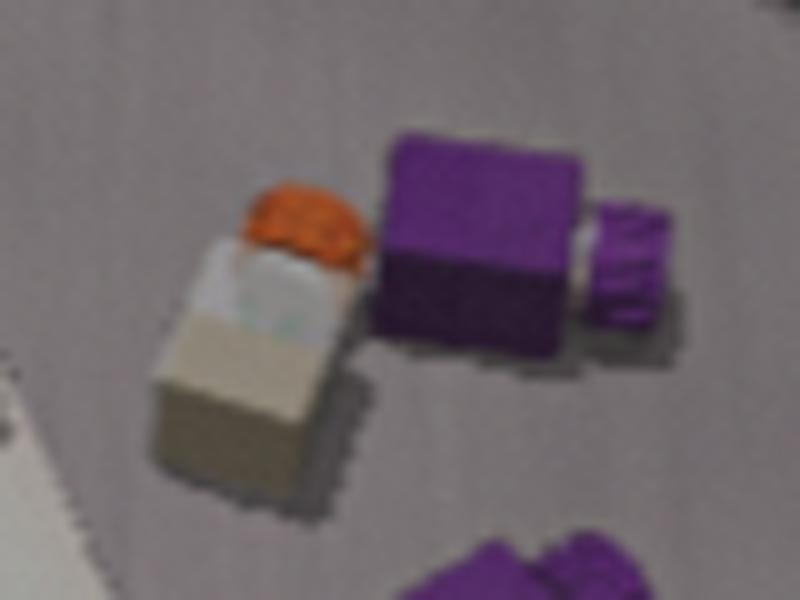

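The bottle slipped out on the fast lift. It now lies on the bench at top px (230,262), with its orange cap at (244,268) beside a purple look-alike at (246,285). I'll grip the body, drag it clear, then regrip the cap and lift slowly with more force.

```bash
python3 -m handwheel '[{"offset":[0,0.04,0.01],"roll":8},{"offset":[0,0.05,0],"roll":10},{"offset":[0,0.05,0],"roll":10},{"offset":[0,0.05,0],"roll":10},{"offset":[0,0.05,0],"roll":10},{"offset":[0,0.05,0],"roll":10},{"offset":[0,0.05,0],"roll":10},{"offset":[-0.02,0.05,0],"roll":5},{"offset":[-0.03,0.05,0],"roll":0},{"offset":[-0.03,0.05,0],"roll":0},{"offset":[0,0,0],"roll":0},{"offset":[0,0,0],"roll":0}]' 0.068 20
```

```text
t: 14.8
tool_pos: [0.3969, 0.2113, 0.2239]
eef_rot: [[-0.35, -0.937, 0.007], [-0.937, 0.35, -0.005], [0.002, -0.008, -1.0]]
contact_force: [-0.7, -0.9, 0.3]
finger_gap: 0.785
```

```bash
python3 -m handwheel '[{"offset":[-0.007,0.013,-0.05],"roll":-2.5},{"offset":[0,0,-0.05],"roll":0},{"offset":[0,0,-0.04],"roll":0},{"offset":[0,0,-0.02],"roll":0},{"offset":[0,0,0],"roll":0},{"offset":[0,0,0],"roll":0}]'
```

```text
t: 15.55
tool_pos: [0.3952, 0.2196, 0.0619]
eef_rot: [[-0.404, -0.915, 0.012], [-0.915, 0.404, -0.002], [-0.003, -0.011, -1.0]]
contact_force: [-0.1, -0.7, 0.1]
finger_gap: 0.781
```

```bash
python3 lie.py >/dev/null
```

```text
(no output)
```

View pics/ct9.png

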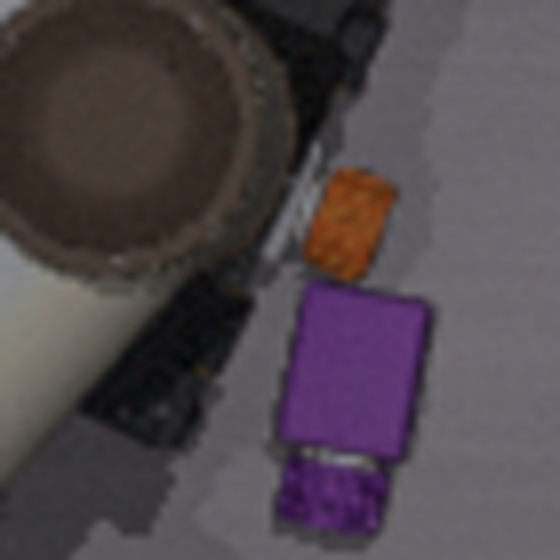

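View pics/cs9.png

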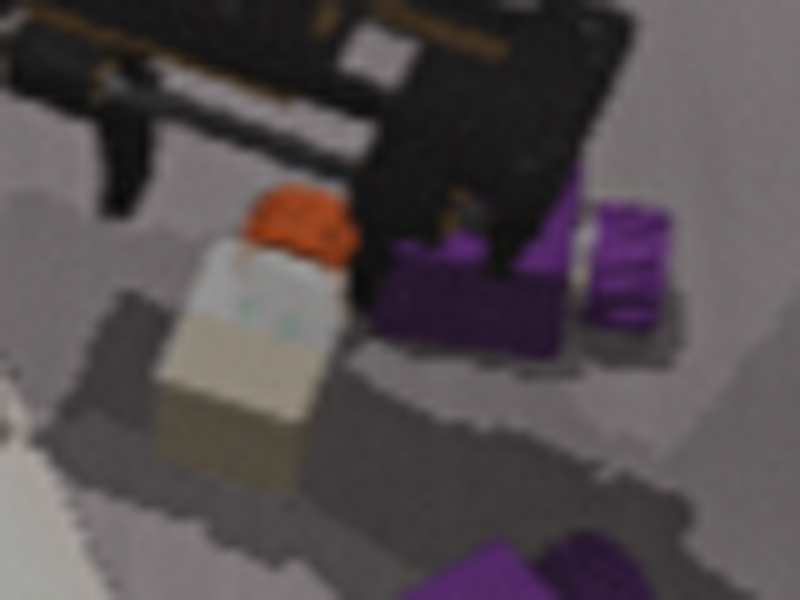

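```bash
python3 -m handwheel '[{"offset":[-0.004,0.004,-0.03],"roll":0},{"offset":[0,0,-0.02],"roll":0},{"offset":[0,0,0],"roll":0}]';  python3 -m handwheel '[{"offset":[0,0,0],"roll":0}]'
```

```text
t: 16.02
tool_pos: [0.3937, 0.2265, 0.0148]
eef_rot: [[-0.404, -0.915, 0.019], [-0.915, 0.404, 0.007], [-0.014, -0.015, -1.0]]
contact_force: [-0.5, -0.3, 0.2]
finger_gap: 0.783
t: 16.15
tool_pos: [0.3943, 0.2272, 0.0159]
eef_rot: [[-0.404, -0.915, 0.02], [-0.915, 0.404, 0.008], [-0.016, -0.015, -1.0]]
contact_force: [0.8, -0.1, 0.9]
finger_gap: 0.786
```

```bash
python3 -m handwheel '[{"offset":[-0.002,-0.001,-0.006],"roll":0},{"offset":[0,0,0],"roll":0},{"offset":[0,0,0],"roll":0},{"offset":[0,0,0],"roll":0},{"offset":[0,0,0],"roll":0}]' 0.03 20;  python3 -m handwheel '[{"offset":[0,0,0.008],"roll":0},{"offset":[0,0,0.008],"roll":0},{"offset":[0.01,-0.015,0.005],"roll":0},{"offset":[0.01,-0.02,0],"roll":0},{"offset":[0.015,-0.02,0],"roll":0},{"offset":[0.015,-0.02,0],"roll":0},{"offset":[0,-0.015,0],"roll":0},{"offset":[0,0,0],"roll":0}]'
```

```text
t: 16.77
tool_pos: [0.3932, 0.2274, 0.0115]
eef_rot: [[-0.403, -0.915, 0.023], [-0.915, 0.404, 0.012], [-0.02, -0.017, -1.0]]
contact_force: [0.4, 0.3, -1.2]
finger_gap: 0.548
t: 17.77
tool_pos: [0.443, 0.1341, 0.0357]
eef_rot: [[-0.403, -0.915, 0.023], [-0.915, 0.404, 0.012], [-0.02, -0.016, -1.0]]
contact_force: [0.6, -0.1, -2.5]
finger_gap: 0.549
```

```bash
python3 -m handwheel '[{"offset":[0,0,-0.012],"roll":0},{"offset":[0,0,-0.008],"roll":0},{"offset":[0,0,-0.003],"roll":0},{"offset":[0,0,0],"roll":0}]'; python3 -m handwheel '[{"offset":[0,0,0],"roll":0},{"offset":[0,0,0],"roll":0},{"offset":[0,0,0.03],"roll":0},{"offset":[0,0,0.05],"roll":0},{"offset":[-0.02,-0.04,0.04],"roll":0},{"offset":[-0.03,-0.06,0.04],"roll":0},{"offset":[0,-0.04,0.0],"roll":0},{"offset":[0,0,0],"roll":0}]' 0.07
python3 - <<'E'
from lie import *
p=cams.read_camera('top');print(proj(p,np.array([.43,.1,.04])));q=cams.read_camera('side');print(proj(q,np.array([.43,.1,.04])))
crop(p,230,210,310,280,'ct10.png');crop(q,290,190,390,265,'cs10.png')
ana(p,(240,300,225,277),'top');ana(q,(305,350,205,255),'side')
E
```

```text
t: 18.27
tool_pos: [0.4424, 0.1355, 0.0114]
eef_rot: [[-0.4, -0.916, 0.023], [-0.916, 0.401, 0.012], [-0.02, -0.016, -1.0]]
contact_force: [-0.1, -2.8, 4.4]
finger_gap: 0.556
t: 19.27
tool_pos: [0.3989, 0.0055, 0.1705]
eef_rot: [[-0.397, -0.917, 0.033], [-0.918, 0.397, 0.015], [-0.027, -0.024, -0.999]]
contact_force: [0.1, 1.3, -0.1]
finger_gap: 0.805
(np.float64(269.8622516141239), np.float64(248.39845090583253))
(np.float64(320.2644998616988), np.float64(222.94117462995914))
top cap 65 [0.4234 0.0858 0.0396] zmax 0.046 ((421.0845947265625, 85.94518280029297), (20.054515838623047, 34.82804870605469), 65.09507751464844)
top body 1652 [0.3901 0.0908 0.4003] zmax 0.5419 ((425.10089111328125, 101.72783660888672), (154.78211975097656, 178.48191833496094), 1.6003692150115967)
top all 1717 [0.3914 0.0906 0.3866] zmax 0.5418 ((425.10089111328125, 101.72783660888672), (154.78211975097656, 178.48191833496094), 1.6003692150115967)
top purple 0
side cap 57 [0.4174 0.085  0.0421] zmax 0.0483 ((417.5911560058594, 84.61497497558594), (33.98658752441406, 23.519975662231445), 9.231009483337402)
side body 466 [0.4393 0.1265 0.0398] zmax 0.053 ((410.4571533203125, 121.56969451904297), (136.19398498535156, 227.3687744140625), 0.2784114181995392)
side all 523 [0.437  0.1219 0.0401] zmax 0.0529 ((410.4571533203125, 121.56969451904297), (136.19398498535156, 227.3687744140625), 0.2784114181995392)
side purple 24 [0.3434 0.1832 0.0393] zmax 0.0512 ((342.3824157714844, 175.2215576171875), (39.3604736328125, 6.557511806488037), 84.50598907470703)
```

View pics/ct10.png

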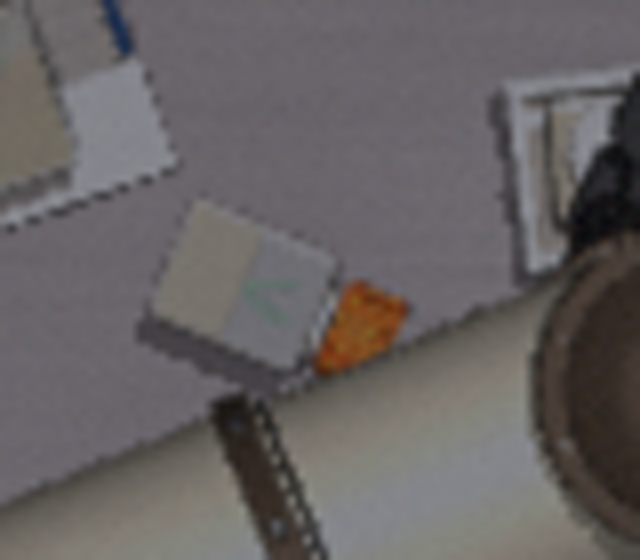

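View pics/cs10.png

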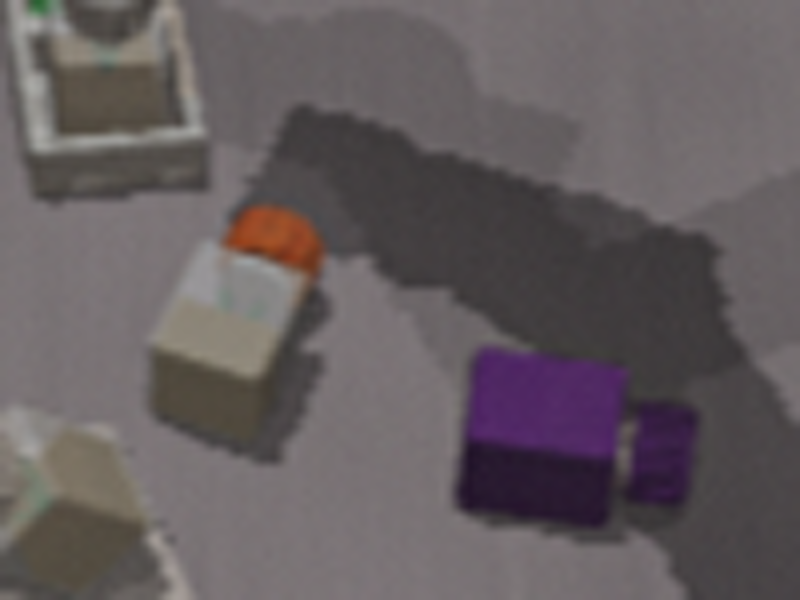

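```bash
python3 -m handwheel '[{"offset":[0.015,0.045,0],"roll":0},{"offset":[0.015,0.045,0],"roll":0},{"offset":[0.013,0.04,-0.03],"roll":0},{"offset":[0,0,-0.05],"roll":0},{"offset":[0,0,0],"roll":0},{"offset":[0,0,0],"roll":0}]' 0.07
```

```text
t: 20.12
tool_pos: [0.4456, 0.1482, 0.089]
eef_rot: [[-0.387, -0.921, 0.036], [-0.922, 0.388, 0.016], [-0.029, -0.027, -0.999]]
contact_force: [0.4, -0.7, 0.5]
finger_gap: 0.804
```

```bash
python3 -m handwheel '[{"offset":[-0.004,-0.013,-0.035],"roll":0},{"offset":[0,-0.001,-0.03],"roll":0},{"offset":[0,-0.001,-0.01],"roll":0},{"offset":[0,0,0],"roll":0}]'; python3 -m handwheel '[{"offset":[0,0,-0.003],"roll":0},{"offset":[0,0,0],"roll":0},{"offset":[0,0,0],"roll":0},{"offset":[0,0,0],"roll":0}]' 0.03
```

```text
t: 20.62
tool_pos: [0.4474, 0.1364, 0.0201]
eef_rot: [[-0.385, -0.921, 0.051], [-0.922, 0.387, 0.025], [-0.043, -0.037, -0.998]]
contact_force: [-0.4, -0.5, 0.5]
finger_gap: 0.803
t: 21.12
tool_pos: [0.4492, 0.1378, 0.02]
eef_rot: [[-0.385, -0.921, 0.056], [-0.922, 0.387, 0.029], [-0.048, -0.04, -0.998]]
contact_force: [0.4, -0.1, -2.6]
finger_gap: 0.544
```

```bash
python3 -m handwheel '[{"offset":[0,0,0.012],"roll":0},{"offset":[-0.006,0.01,0.005],"roll":0},{"offset":[-0.008,0.014,0],"roll":0},{"offset":[-0.004,0.008,0],"roll":0},{"offset":[0,0,-0.006],"roll":0},{"offset":[0,0,-0.008],"roll":0},{"offset":[0,0,-0.004],"roll":0},{"offset":[0,0,0],"roll":0}]'
```

```text
t: 22.12
tool_pos: [0.4295, 0.1717, 0.0196]
eef_rot: [[-0.385, -0.921, 0.055], [-0.922, 0.387, 0.029], [-0.048, -0.039, -0.998]]
contact_force: [-4.5, 2.5, 7.0]
finger_gap: 0.549
```

```bash
python3 -m handwheel '[{"offset":[0,0,0],"roll":0},{"offset":[0,0,0],"roll":0},{"offset":[0,0,0.04],"roll":0},{"offset":[0,0,0.05],"roll":0},{"offset":[-0.03,-0.053,0.03],"roll":0},{"offset":[0,-0.05,0.02],"roll":0},{"offset":[0,-0.05,0.0],"roll":0},{"offset":[0,0,0],"roll":0}]' 0.06
python3 - <<'E'
from lie import *
p=cams.read_camera('top');q=cams.read_camera('side')
crop(p,220,210,310,280,'ct11.png');crop(q,290,190,390,265,'cs11.png')
ana(p,(240,300,225,277),'top');ana(q,(305,350,205,255),'side')
E
```

```text
t: 23.12
tool_pos: [0.4039, 0.0191, 0.1622]
eef_rot: [[-0.384, -0.921, 0.062], [-0.922, 0.386, 0.029], [-0.05, -0.046, -0.998]]
contact_force: [0.4, 0.6, 0.4]
finger_gap: 0.689
top cap 77 [0.4051 0.1188 0.0393] zmax 0.0472 ((402.8047180175781, 118.00238037109375), (22.740514755249023, 36.182621002197266), 64.04930877685547)
top body 1574 [0.387  0.0949 0.3989] zmax 0.5443 ((424.97613525390625, 102.29339599609375), (154.52890014648438, 177.22955322265625), 1.616992473602295)
top all 1651 [0.3879 0.096  0.3822] zmax 0.544 ((424.97613525390625, 102.29339599609375), (154.52890014648438, 177.22955322265625), 1.616992473602295)
top purple 0
side cap 57 [0.4001 0.1184 0.0418] zmax 0.0482 ((400.7743835449219, 118.19998931884766), (25.544384002685547, 29.923341751098633), 52.68209457397461)
side body 488 [0.4267 0.1518 0.0398] zmax 0.0537 ((406.3581237792969, 117.55899047851562), (144.43397521972656, 235.26844787597656), 0.26031017303466797)
side all 545 [0.4239 0.1483 0.04  ] zmax 0.0535 ((406.3581237792969, 117.55899047851562), (144.43397521972656, 235.26844787597656), 0.26031017303466797)
side purple 24 [0.3436 0.1833 0.0396] zmax 0.0505 ((344.3226623535156, 175.4315185546875), (5.74711799621582, 42.37949752807617), 0.6176612377166748)
```

View pics/ct11.png

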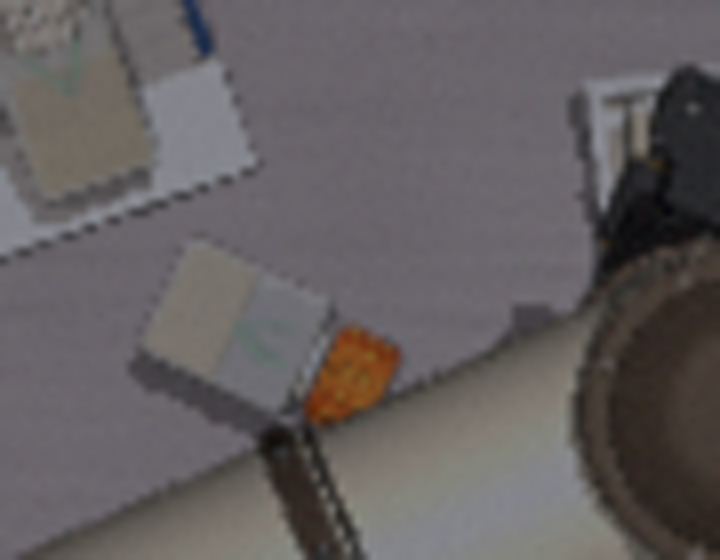

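View pics/cs11.png

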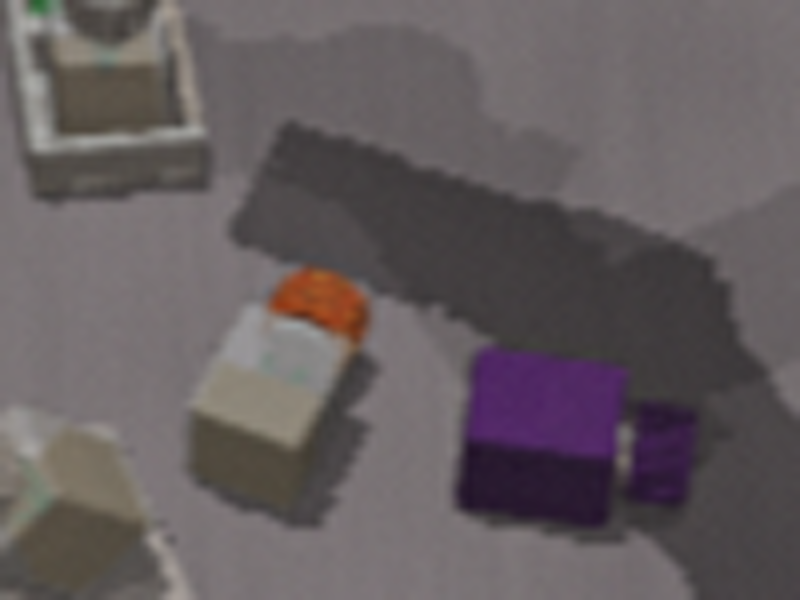

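```bash
python3 -m handwheel '[{"offset":[0,0.05,0],"roll":0},{"offset":[0,0.047,0],"roll":0},{"offset":[-0.003,0,-0.04],"roll":0},{"offset":[0,0,-0.03],"roll":0},{"offset":[0,0,0],"roll":0}]' 0.06; python3 -m handwheel '[{"offset":[0,0,0],"roll":0}]'
```

```text
t: 23.85
tool_pos: [0.403, 0.1273, 0.0907]
eef_rot: [[-0.373, -0.925, 0.066], [-0.926, 0.376, 0.03], [-0.053, -0.049, -0.997]]
contact_force: [0.5, -0.5, 1.0]
finger_gap: 0.689
t: 23.98
tool_pos: [0.4036, 0.1283, 0.0914]
eef_rot: [[-0.371, -0.926, 0.067], [-0.927, 0.374, 0.031], [-0.053, -0.05, -0.997]]
contact_force: [0.6, -0.8, -0.1]
finger_gap: 0.689
```

```bash
python3 -m handwheel '[{"offset":[-0.002,-0.010,-0.035],"roll":-1},{"offset":[-0.001,-0.001,-0.03],"roll":0},{"offset":[-0.001,-0.001,-0.01],"roll":0},{"offset":[0,-0.001,0],"roll":0}]'
```

```text
t: 24.48
tool_pos: [0.4045, 0.1192, 0.0201]
eef_rot: [[-0.385, -0.92, 0.078], [-0.921, 0.389, 0.037], [-0.065, -0.058, -0.996]]
contact_force: [0.3, 0.3, -0.6]
finger_gap: 0.69
```

```bash
python3 -m handwheel '[{"offset":[-0.002,-0.001,-0.009],"roll":0},{"offset":[-0.001,0,-0.002],"roll":0},{"offset":[0,0,-0.001],"roll":0}]'; python3 -m handwheel '[{"offset":[0,0,-0.001],"roll":0},{"offset":[0,0,0],"roll":0},{"offset":[0,0,0],"roll":0},{"offset":[0,0,0],"roll":0}]' 0.025 12
```

```text
t: 24.85
tool_pos: [0.4033, 0.1197, 0.0098]
eef_rot: [[-0.384, -0.919, 0.083], [-0.921, 0.389, 0.041], [-0.07, -0.061, -0.996]]
contact_force: [0.4, 0.5, -0.4]
finger_gap: 0.689
t: 25.35
tool_pos: [0.4037, 0.12, 0.0092]
eef_rot: [[-0.384, -0.919, 0.084], [-0.92, 0.389, 0.042], [-0.071, -0.061, -0.996]]
contact_force: [0.6, -0.5, -1.3]
finger_gap: 0.379
```

```bash
python3 -m handwheel '[{"offset":[0,0,0],"roll":0},{"offset":[0,0,0],"roll":0}]'
python3 - <<'E'
from lie import *
p=cams.read_camera('top');q=cams.read_camera('side')
crop(p,220,210,310,280,'ct12.png');crop(q,290,190,390,265,'cs12.png')
E
```

```text
t: 25.6
tool_pos: [0.4038, 0.1199, 0.0091]
eef_rot: [[-0.385, -0.919, 0.084], [-0.92, 0.389, 0.042], [-0.071, -0.061, -0.996]]
contact_force: [0.2, -0.9, -1.5]
finger_gap: 0.377
```

View pics/cs12.png

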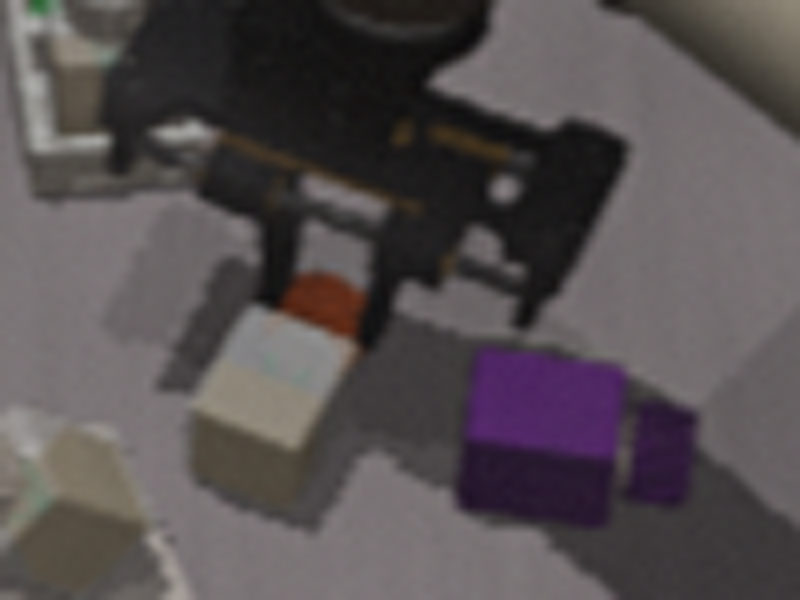

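View pics/ct12.png

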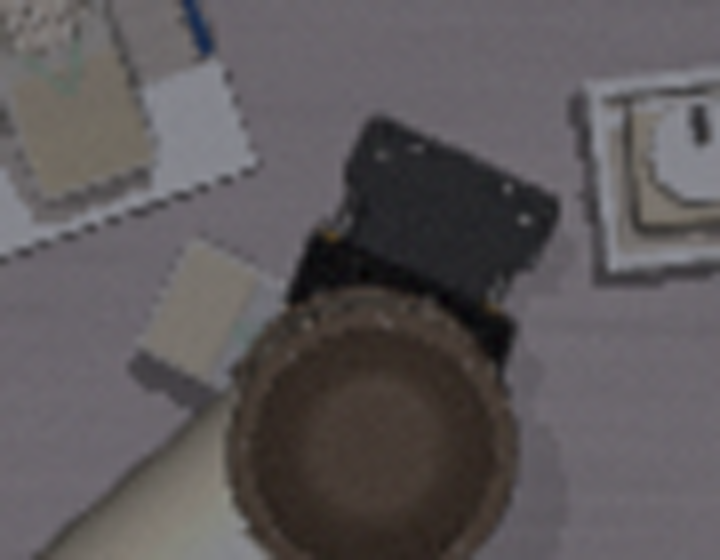

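```bash
python3 -m handwheel '[{"offset":[0,0,0],"roll":0},{"offset":[-0.001,0,-0.003],"roll":0},{"offset":[0,0,-0.002],"roll":0},{"offset":[0,0,-0.001],"roll":0}]' 0.055; python3 -m handwheel '[{"offset":[0,0,0],"roll":0},{"offset":[0,0,0],"roll":0},{"offset":[0,0,0],"roll":0},{"offset":[0,0,0],"roll":0},{"offset":[0,0,0],"roll":0}]' 0.025 12
python3 - <<'E'
from lie import *
q=cams.read_camera('side');s=read_state();R=s['eef_rot'];t=s['tool_pos'];g=s['finger_gap']*.087/2
for sg in(1,-1):
  for dz in (0,-.0187,-.04): print(sg,dz,[round(float((x-o)*8)) for x,o in zip(proj(q,t+R@np.array([0,sg*g,dz])),(290,190))])
crop(q,290,190,390,265,'cs13.png')
E
```

```text
t: 26.2
tool_pos: [0.4026, 0.12, 0.0028]
eef_rot: [[-0.384, -0.919, 0.084], [-0.921, 0.388, 0.042], [-0.071, -0.061, -0.996]]
contact_force: [-0.5, -0.8, -0.2]
finger_gap: 0.623
t: 26.82
tool_pos: [0.4027, 0.12, 0.0028]
eef_rot: [[-0.385, -0.919, 0.084], [-0.92, 0.389, 0.042], [-0.071, -0.061, -0.996]]
contact_force: [0.3, 0.5, -0.8]
finger_gap: 0.428
1 0 [350, 380]
1 -0.0187 [357, 349]
1 -0.04 [365, 313]
-1 0 [263, 346]
-1 -0.0187 [270, 315]
-1 -0.04 [277, 279]
```

View pics/cs13.png

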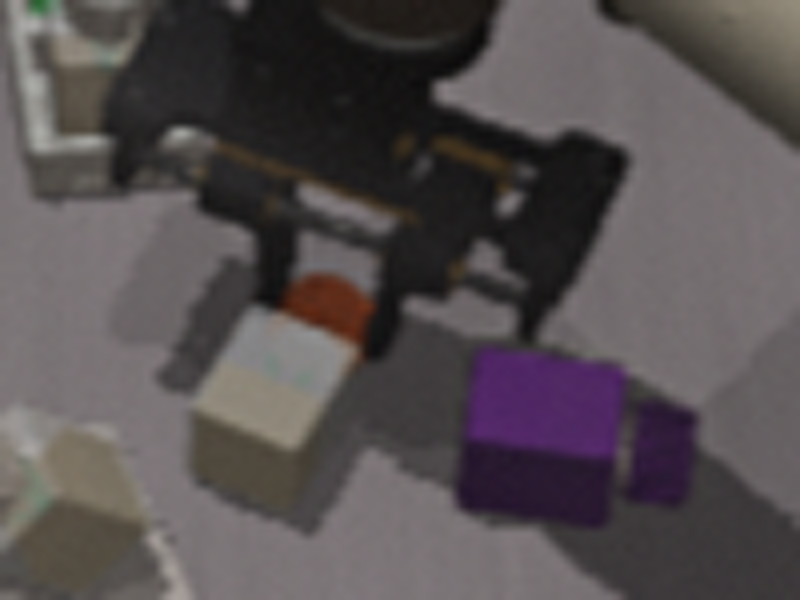

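```bash
python3 -m handwheel '[{"offset":[0,0,0],"roll":0},{"offset":[0,0,-0.002],"roll":0},{"offset":[0,0,-0.002],"roll":0}]' 0.055; python3 -m handwheel '[{"offset":[0,0,-0.002],"roll":0}]'; python3 -m handwheel '[{"offset":[0,0,-0.002],"roll":0}]'
```

```text
t: 27.25
tool_pos: [0.4027, 0.1201, -0.0013]
eef_rot: [[-0.384, -0.919, 0.084], [-0.921, 0.388, 0.042], [-0.072, -0.061, -0.996]]
contact_force: [0.3, 0.1, -0.1]
finger_gap: 0.614
t: 27.38
tool_pos: [0.4027, 0.1201, -0.0035]
eef_rot: [[-0.384, -0.919, 0.084], [-0.921, 0.388, 0.042], [-0.071, -0.061, -0.996]]
contact_force: [-0.3, -0.2, 0.2]
finger_gap: 0.63
t: 27.5
tool_pos: [0.4027, 0.1201, -0.0057]
eef_rot: [[-0.384, -0.919, 0.084], [-0.921, 0.388, 0.042], [-0.071, -0.061, -0.996]]
contact_force: [-1.1, 0.2, 0.5]
finger_gap: 0.628
```

```bash
python3 -m handwheel '[{"offset":[0,0,-0.002],"roll":0}]'; python3 -m handwheel '[{"offset":[0,0,-0.002],"roll":0}]'; python3 -m handwheel '[{"offset":[0,0,-0.002],"roll":0}]'
```

```text
t: 27.62
tool_pos: [0.4027, 0.1201, -0.0079]
eef_rot: [[-0.384, -0.919, 0.084], [-0.921, 0.388, 0.042], [-0.071, -0.061, -0.996]]
contact_force: [-0.4, 0.7, -1.1]
finger_gap: 0.625
t: 27.75
tool_pos: [0.4026, 0.1201, -0.01]
eef_rot: [[-0.384, -0.92, 0.084], [-0.921, 0.388, 0.042], [-0.071, -0.061, -0.996]]
contact_force: [0.7, 0.0, 0.1]
finger_gap: 0.633
t: 27.88
tool_pos: [0.4027, 0.1201, -0.0122]
eef_rot: [[-0.384, -0.92, 0.084], [-0.921, 0.388, 0.042], [-0.071, -0.061, -0.996]]
contact_force: [-0.8, 0.1, -1.4]
finger_gap: 0.632
```

```bash
python3 -m handwheel '[{"offset":[0,0,0],"roll":0},{"offset":[0,0,0],"roll":0},{"offset":[0,0,0],"roll":0},{"offset":[0,0,0],"roll":0}]' 0.025 14
python3 - <<'E'
from lie import *
q=cams.read_camera('side');s=read_state();print(s['joints'],s['tool_pos'])
crop(q,290,190,390,265,'cs14.png')
E
```

```text
t: 28.38
tool_pos: [0.4027, 0.12, -0.0123]
eef_rot: [[-0.384, -0.919, 0.084], [-0.92, 0.389, 0.042], [-0.071, -0.061, -0.996]]
contact_force: [1.6, -0.3, -0.6]
finger_gap: 0.437
[ 0.69751138  0.31612917 -0.83986073  0.06886641 -0.32431343 -1.15947474] [ 0.40265482  0.12000926 -0.01230325]
```

View pics/cs14.png

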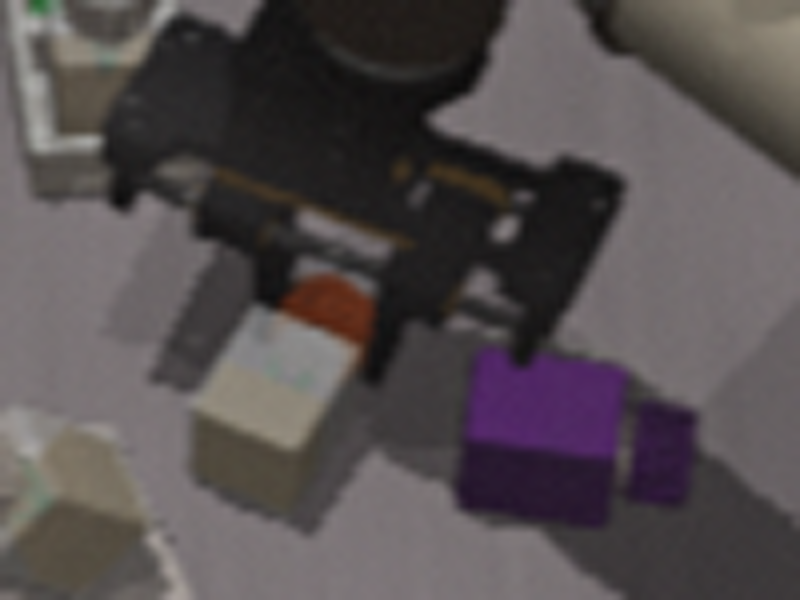

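```bash
python3 -m handwheel '[{"offset":[0,0,0.006],"roll":0},{"offset":[0,0,0.008],"roll":0},{"offset":[0,0,0.01],"roll":0},{"offset":[0,0,0.01],"roll":0},{"offset":[0,0,0.01],"roll":0},{"offset":[0,0,0.01],"roll":0}]'; python3 -m handwheel '[{"offset":[0,0,0.01],"roll":0},{"offset":[0,0,0.01],"roll":0},{"offset":[0,0,0.01],"roll":0},{"offset":[0,0,0.01],"roll":0}]'
python3 - <<'E'
from lie import *
q=cams.read_camera('side');
crop(q,290,150,390,245,'cs15.png')
E
```

```text
t: 29.18
tool_pos: [0.4007, 0.1187, 0.0446]
eef_rot: [[-0.385, -0.919, 0.081], [-0.92, 0.389, 0.039], [-0.068, -0.059, -0.996]]
contact_force: [-0.6, -0.2, -3.3]
finger_gap: 0.435
t: 29.68
tool_pos: [0.4004, 0.1185, 0.0875]
eef_rot: [[-0.385, -0.919, 0.08], [-0.92, 0.389, 0.04], [-0.068, -0.059, -0.996]]
contact_force: [0.2, 0.2, -1.9]
finger_gap: 0.433
```

View pics/cs15.png

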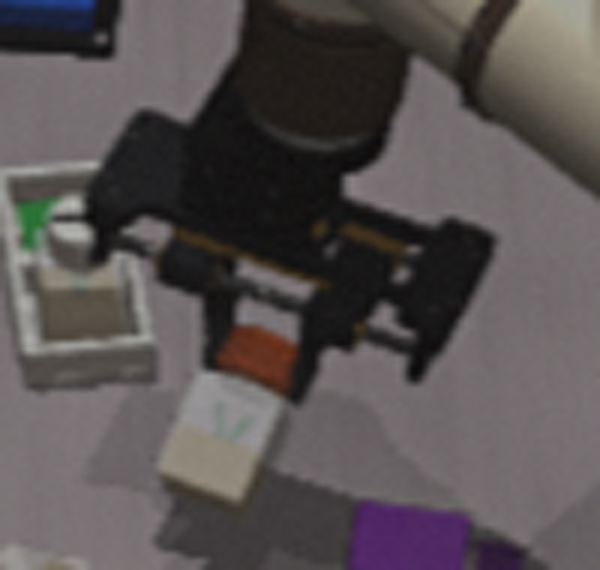

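```bash
python3 -m handwheel '[{"offset":[0,0,0],"roll":0},{"offset":[0,0,0],"roll":0}]' - 8
python3 - <<'E'
from lie import *
q=cams.read_camera('side');
crop(q,290,150,390,245,'cs16.png')
E
```

```text
t: 29.98
tool_pos: [0.4013, 0.1192, 0.0889]
eef_rot: [[-0.385, -0.919, 0.083], [-0.92, 0.389, 0.042], [-0.07, -0.06, -0.996]]
contact_force: [0.2, 0.1, -2.8]
finger_gap: 0.429
```

View pics/cs16.png

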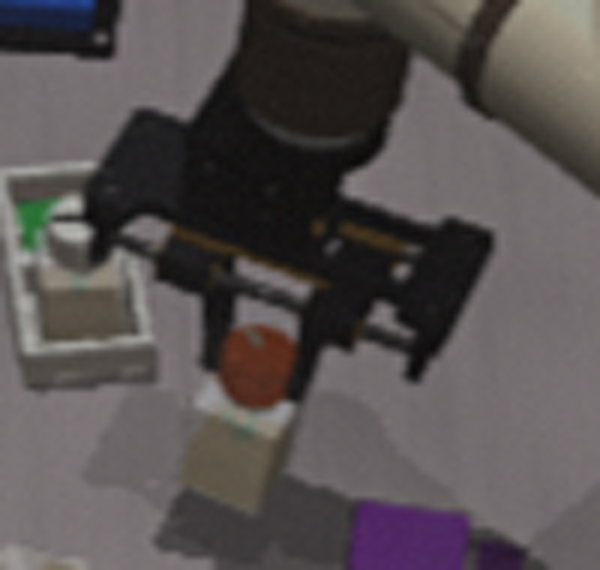

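```bash
python3 -m handwheel '[{"offset":[0,0,0.01],"roll":0},{"offset":[0,0,0.015],"roll":0},{"offset":[0,0,0.02],"roll":0},{"offset":[0,0,0.02],"roll":0}]' - 25
python3 - <<'E'
from lie import *
q=cams.read_camera('side');
crop(q,290,140,390,235,'cs17.png')
E
```

```text
t: 30.52
tool_pos: [0.3997, 0.1179, 0.1548]
eef_rot: [[-0.385, -0.92, 0.078], [-0.921, 0.389, 0.038], [-0.065, -0.057, -0.996]]
contact_force: [-0.5, 0.5, -2.6]
finger_gap: 0.425
```

View pics/cs17.png

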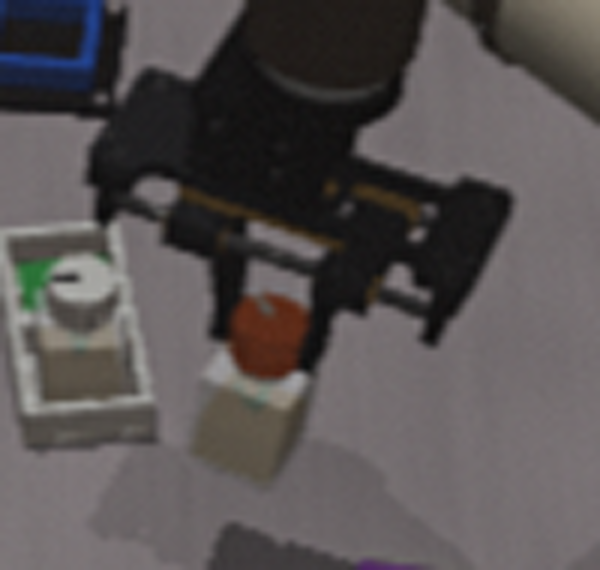

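```bash
python3 -m handwheel '[{"offset":[0,-0.02,0.02],"roll":3},{"offset":[0,-0.035,0.02],"roll":5},{"offset":[0.01,-0.04,0.01],"roll":5},{"offset":[0.01,-0.04,0],"roll":5},{"offset":[0.01,-0.04,0],"roll":0},{"offset":[0.01,-0.04,0],"roll":0},{"offset":[0.015,-0.04,0],"roll":0},{"offset":[0.015,-0.04,0],"roll":0},{"offset":[0.015,-0.04,0],"roll":0},{"offset":[0.015,-0.035,0],"roll":0},{"offset":[0.01,-0.02,0],"roll":0},{"offset":[0,0,0],"roll":0}]'
```

```text
t: 32.08
tool_pos: [0.5134, -0.2839, 0.2066]
eef_rot: [[-0.068, -0.995, 0.068], [-0.995, 0.072, 0.069], [-0.073, -0.063, -0.995]]
contact_force: [-0.2, 0.5, -3.5]
finger_gap: 0.426
```

Run:
```python
from lie import *
q=cams.read_camera('side');crop(q,240,60,350,165,'cs18.png')
p=cams.read_camera('top');crop(p,340,180,450,260,'ct18.png')
```

```text
(no output)
```

View pics/cs18.png

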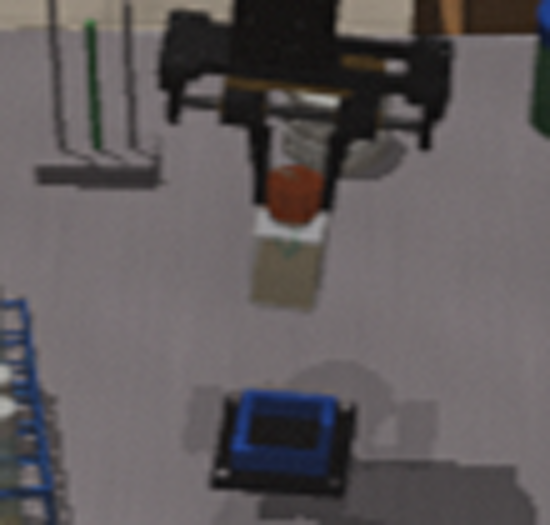

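View pics/ct18.png

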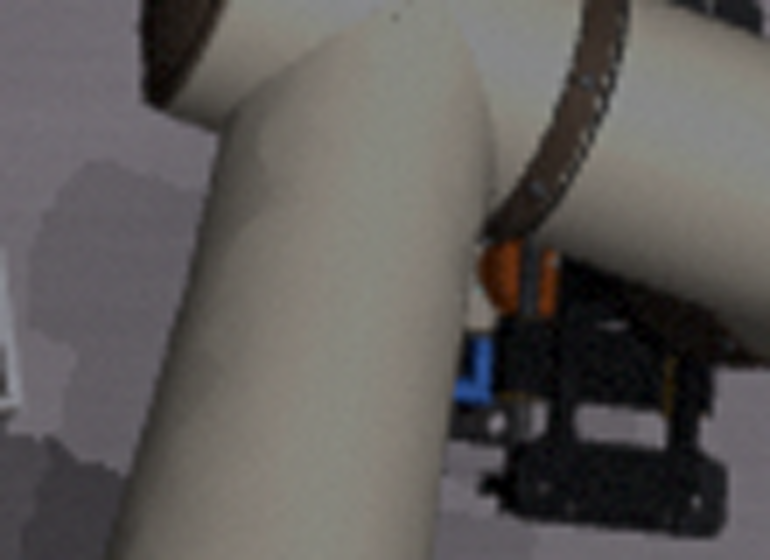

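```bash
cat > held.py <<'E'
from h import *
def held(q,s,verbose=True):
    w=pts(q);R=s['eef_rot'];g=s['tool_pos']-R[:,2]*.037
    m=np.isfinite(w[...,0])&(abs(w[...,0]-g[0])<.035)&(w[...,1]>g[1]-.03)&(w[...,1]<g[1]+.04)&(w[...,2]<g[2]+.02)&(w[...,2]>g[2]-.095)
    h=cv2.cvtColor(q['image'],cv2.COLOR_RGB2HSV)
    org=m&(h[...,0]<16)&(h[...,1]>130)
    body=m&~org&(h[...,2]>60)&(w[...,2]<g[2]-.01)&~((h[...,0]>100)&(h[...,0]<130)&(h[...,1]>100))
    print('g',g.round(4),'yaw',np.degrees(np.arctan2(R[1,1],R[0,1])).round(1))
    c=w[org];b=w[body]
    print('cap n',len(c),np.percentile(c,[3,50,97],axis=0).round(4).tolist())
    print('body n',len(b),np.percentile(b,[3,50,97],axis=0).round(4).tolist())
    for lo,hi in((-.09,-.07),(-.07,-.05),(-.05,-.03),(-.03,-.01)):
        k=b[(b[:,2]-g[2]>lo)&(b[:,2]-g[2]<hi)]
        if len(k)>4: print('  slab',lo,len(k),'x',np.percentile(k[:,0],[3,97]).round(4),'mid',(np.percentile(k[:,0],[3,97]).mean()).round(4),'y med',np.median(k[:,1]).round(4))
    return b,c
if __name__=='__main__':
    q=cams.read_camera('side');held(q,read_state())
E
python3 held.py
```

```text
g [ 0.5101 -0.2846  0.2442] yaw 176.0
cap n 103 [[0.4899, -0.2986, 0.2275], [0.5066, -0.2746, 0.2446], [0.5267, -0.2643, 0.2527]]
body n 270 [[0.4892, -0.2847, 0.1673], [0.5143, -0.2581, 0.2023], [0.5367, -0.2499, 0.2244]]
  slab -0.09 36 x [0.4948 0.5366] mid 0.5157 y med -0.2554
  slab -0.07 75 x [0.4916 0.5391] mid 0.5153 y med -0.2567
  slab -0.05 73 x [0.4888 0.5367] mid 0.5127 y med -0.2569
  slab -0.03 86 x [0.4892 0.5352] mid 0.5122 y med -0.2655
```

```bash
python3 -m handwheel '[{"offset":[-0.001,-0.0095,-0.02],"roll":-1},{"offset":[0,0,-0.03],"roll":0},{"offset":[0,0,-0.03],"roll":0},{"offset":[0,0,-0.03],"roll":0},{"offset":[0,0,-0.01],"roll":0},{"offset":[0,0,0],"roll":0}]'; python3 held.py
```

```text
t: 32.98
tool_pos: [0.5119, -0.2867, 0.0888]
eef_rot: [[-0.075, -0.994, 0.076], [-0.995, 0.08, 0.066], [-0.072, -0.07, -0.995]]
contact_force: [0.8, -0.3, -2.4]
finger_gap: 0.428
g [ 0.5093 -0.2893  0.1262] yaw 175.4
cap n 91 [[0.4906, -0.2984, 0.1113], [0.5053, -0.2776, 0.1281], [0.5228, -0.269, 0.1359]]
body n 225 [[0.4895, -0.2913, 0.05], [0.5118, -0.2624, 0.0853], [0.5364, -0.2551, 0.1079]]
  slab -0.09 26 x [0.4893 0.5336] mid 0.5115 y med -0.2605
  slab -0.07 60 x [0.492  0.5363] mid 0.5142 y med -0.2598
  slab -0.05 63 x [0.4892 0.5366] mid 0.5129 y med -0.2632
  slab -0.03 76 x [0.4901 0.5337] mid 0.5119 y med -0.2681
```

```bash
python3 -m handwheel '[{"offset":[0,-0.006,-0.008],"roll":0},{"offset":[0,0,-0.008],"roll":0},{"offset":[0,0,0],"roll":0}]'; python3 held.py;python3 - <<'E'
from lie import *
q=cams.read_camera('side');crop(q,260,100,340,165,'cs19.png')
E
```

```text
t: 33.4
tool_pos: [0.5138, -0.2938, 0.0751]
eef_rot: [[-0.074, -0.994, 0.082], [-0.995, 0.08, 0.064], [-0.07, -0.076, -0.995]]
contact_force: [-0.3, 0.2, -2.0]
finger_gap: 0.429
g [ 0.5112 -0.2964  0.1124] yaw 175.4
cap n 90 [[0.4907, -0.3089, 0.0966], [0.5083, -0.2862, 0.1133], [0.5265, -0.2753, 0.1238]]
body n 223 [[0.49, -0.3018, 0.0357], [0.5148, -0.2706, 0.071], [0.5368, -0.2607, 0.0944]]
  slab -0.09 27 x [0.4892 0.5415] mid 0.5153 y med -0.2678
  slab -0.07 61 x [0.4921 0.5368] mid 0.5144 y med -0.2684
  slab -0.05 63 x [0.49   0.5367] mid 0.5133 y med -0.2693
  slab -0.03 72 x [0.4905 0.5364] mid 0.5134 y med -0.2756
```

View pics/cs19.png

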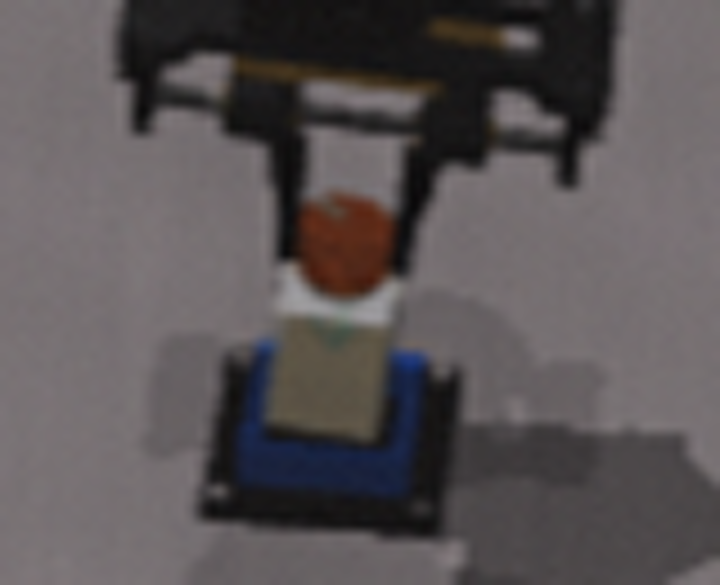

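```bash
python3 -m handwheel '[{"offset":[-0.002,0.003,-0.007],"roll":0},{"offset":[-0.001,0,-0.006],"roll":0}]'; python3 held.py; python3 -m handwheel '[{"offset":[-0.001,0,-0.005],"roll":0},{"offset":[0,0,0],"roll":0}]'; python3 held.py
```

```text
t: 33.75
tool_pos: [0.5172, -0.2965, 0.0699]
eef_rot: [[-0.069, -0.993, 0.096], [-0.996, 0.074, 0.051], [-0.058, -0.093, -0.994]]
contact_force: [-3.1, -4.0, 14.0]
finger_gap: 0.428
g [ 0.5137 -0.2986  0.1065] yaw 175.7
cap n 90 [[0.4941, -0.3108, 0.0937], [0.5119, -0.2879, 0.1094], [0.5301, -0.2781, 0.1186]]
body n 225 [[0.4934, -0.297, 0.0323], [0.5182, -0.2717, 0.065], [0.5403, -0.2615, 0.0906]]
  slab -0.09 19 x [0.4928 0.5455] mid 0.5192 y med -0.2684
  slab -0.07 56 x [0.4962 0.5402] mid 0.5182 y med -0.2667
  slab -0.05 67 x [0.4932 0.5403] mid 0.5168 y med -0.2712
  slab -0.03 82 x [0.4936 0.5373] mid 0.5154 y med -0.2771
t: 34.05
tool_pos: [0.5175, -0.2993, 0.0698]
eef_rot: [[-0.067, -0.993, 0.102], [-0.996, 0.072, 0.046], [-0.053, -0.098, -0.994]]
contact_force: [-1.2, -0.1, -1.6]
finger_gap: 0.432
g [ 0.5137 -0.3008  0.1063] yaw 175.8
cap n 89 [[0.4941, -0.3087, 0.0923], [0.512, -0.292, 0.1095], [0.5301, -0.278, 0.1185]]
body n 226 [[0.4933, -0.3024, 0.0337], [0.5183, -0.2722, 0.0682], [0.5404, -0.262, 0.0909]]
  slab -0.09 12 x [0.4939 0.5454] mid 0.5196 y med -0.2693
  slab -0.07 65 x [0.4959 0.5402] mid 0.518 y med -0.2674
  slab -0.05 68 x [0.4931 0.5404] mid 0.5167 y med -0.2715
  slab -0.03 81 x [0.4936 0.5393] mid 0.5164 y med -0.2792
```

```bash
python3 -m handwheel '[{"offset":[-0.002,0.001,0.006],"roll":0},{"offset":[-0.004,0.004,0.002],"roll":0},{"offset":[0,0,0],"roll":0}]'; python3 held.py;python3 - <<'E'
from lie import *
q=cams.read_camera('side');crop(q,260,100,340,165,'cs20.png')
E
```

```text
t: 34.48
tool_pos: [0.5112, -0.2929, 0.0769]
eef_rot: [[-0.067, -0.993, 0.102], [-0.996, 0.073, 0.047], [-0.054, -0.098, -0.994]]
contact_force: [0.4, -1.0, -2.1]
finger_gap: 0.433
g [ 0.5075 -0.2947  0.1136] yaw 175.8
cap n 88 [[0.4872, -0.3041, 0.101], [0.5048, -0.2851, 0.117], [0.5228, -0.2745, 0.1255]]
body n 229 [[0.4862, -0.2965, 0.037], [0.5111, -0.2677, 0.0732], [0.5331, -0.2592, 0.0965]]
  slab -0.09 20 x [0.4853 0.5344] mid 0.5099 y med -0.2645
  slab -0.07 58 x [0.4891 0.533 ] mid 0.5111 y med -0.2632
  slab -0.05 70 x [0.4864 0.5331] mid 0.5097 y med -0.2668
  slab -0.03 80 x [0.4865 0.5331] mid 0.5098 y med -0.2769
```

View pics/cs20.png

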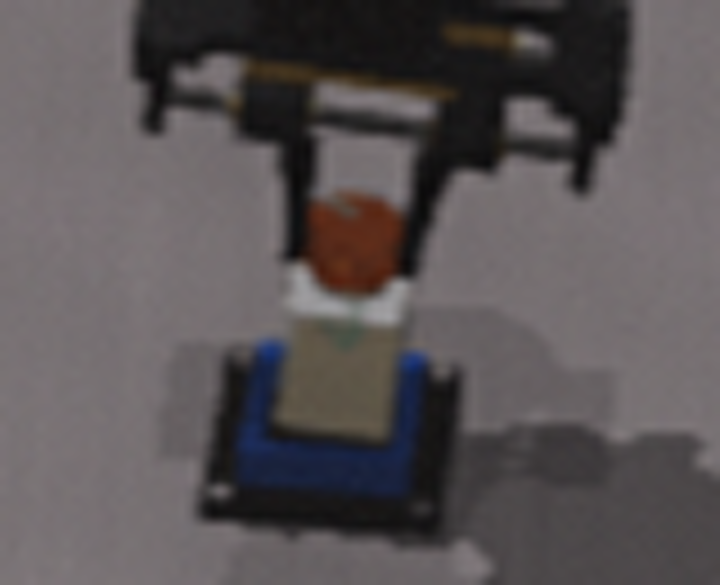

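```bash
python3 -m handwheel '[{"offset":[0.001,-0.001,-0.008],"roll":0}]'; python3 -m handwheel '[{"offset":[0,0,-0.005],"roll":0}]'; python3 held.py
```

```text
t: 34.7
tool_pos: [0.5135, -0.2949, 0.0696]
eef_rot: [[-0.066, -0.992, 0.104], [-0.996, 0.071, 0.045], [-0.052, -0.101, -0.994]]
contact_force: [-0.4, -5.3, 10.2]
finger_gap: 0.431
t: 34.83
tool_pos: [0.5157, -0.2978, 0.0673]
eef_rot: [[-0.064, -0.992, 0.108], [-0.997, 0.068, 0.04], [-0.047, -0.105, -0.993]]
contact_force: [-2.5, -6.3, 11.8]
finger_gap: 0.429
g [ 0.5118 -0.2995  0.104 ] yaw 176.1
cap n 89 [[0.4906, -0.3105, 0.0935], [0.5085, -0.2887, 0.1084], [0.5265, -0.2781, 0.1161]]
body n 235 [[0.4898, -0.3049, 0.0273], [0.5146, -0.2701, 0.0655], [0.5367, -0.2615, 0.0901]]
  slab -0.09 19 x [0.4889 0.5454] mid 0.5172 y med -0.2672
  slab -0.07 58 x [0.4925 0.5364] mid 0.5145 y med -0.2646
  slab -0.05 68 x [0.4928 0.5367] mid 0.5147 y med -0.269
  slab -0.03 89 x [0.4899 0.535 ] mid 0.5125 y med -0.2769
```

```bash
python3 -m handwheel '[{"offset":[-0.001,0,0.003],"roll":-0.5},{"offset":[-0.001,-0.003,0],"roll":0}]'; python3 -m handwheel '[{"offset":[-0.001,0,-0.005],"roll":0}]'; python3 -m handwheel '[{"offset":[-0.001,0,-0.004],"roll":0}]';python3 held.py;python3 - <<'E'
from lie import *
q=cams.read_camera('side');crop(q,260,100,340,165,'cs21.png')
E
```

```text
t: 35.12
tool_pos: [0.5135, -0.3013, 0.0698]
eef_rot: [[-0.073, -0.991, 0.108], [-0.996, 0.078, 0.039], [-0.047, -0.105, -0.993]]
contact_force: [-0.2, -0.4, -2.1]
finger_gap: 0.431
t: 35.25
tool_pos: [0.5122, -0.3013, 0.0641]
eef_rot: [[-0.074, -0.991, 0.108], [-0.996, 0.078, 0.039], [-0.048, -0.104, -0.993]]
contact_force: [-0.1, -0.1, -2.8]
finger_gap: 0.432
t: 35.38
tool_pos: [0.5121, -0.3014, 0.0597]
eef_rot: [[-0.074, -0.991, 0.109], [-0.996, 0.078, 0.039], [-0.047, -0.106, -0.993]]
contact_force: [1.5, 1.5, 5.9]
finger_gap: 0.431
g [ 0.5081 -0.3029  0.0967] yaw 175.5
cap n 89 [[0.4869, -0.3166, 0.0845], [0.5049, -0.2912, 0.1006], [0.5231, -0.281, 0.1105]]
body n 231 [[0.4854, -0.306, 0.026], [0.5109, -0.2762, 0.0573], [0.5332, -0.2646, 0.082]]
  slab -0.09 12 x [0.4851 0.5317] mid 0.5084 y med -0.2743
  slab -0.07 72 x [0.4853 0.533 ] mid 0.5091 y med -0.272
  slab -0.05 63 x [0.4891 0.5333] mid 0.5112 y med -0.2744
  slab -0.03 84 x [0.4862 0.5319] mid 0.509 y med -0.2832
```

View pics/cs21.png

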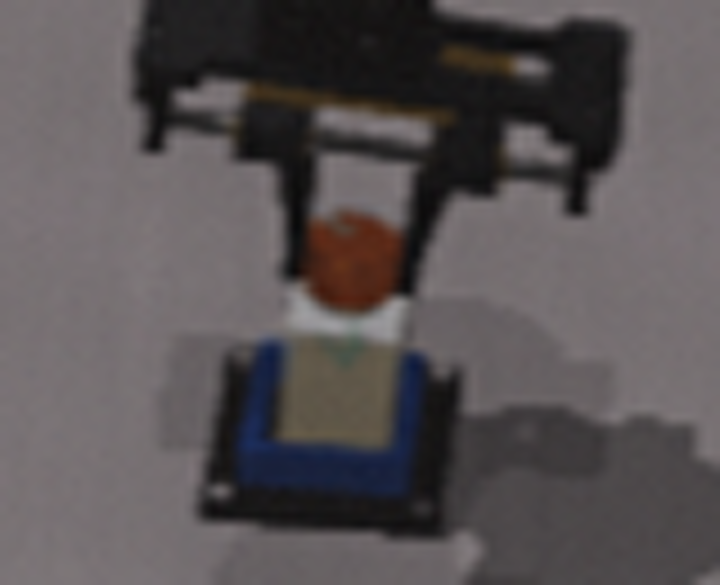

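```bash
python3 -m handwheel '[{"offset":[0.003,0.002,0.001],"roll":0},{"offset":[0.001,0,-0.005],"roll":0}]'; python3 -m handwheel '[{"offset":[0,0,-0.004],"roll":0}]'; python3 held.py;python3 - <<'E'
from lie import *
q=cams.read_camera('side');crop(q,260,100,340,165,'cs22.png')
E
```

```text
t: 35.72
tool_pos: [0.5171, -0.2997, 0.058]
eef_rot: [[-0.072, -0.991, 0.11], [-0.996, 0.076, 0.038], [-0.046, -0.107, -0.993]]
contact_force: [-2.1, 3.2, 20.7]
finger_gap: 0.43
t: 35.85
tool_pos: [0.5188, -0.3005, 0.0579]
eef_rot: [[-0.069, -0.991, 0.113], [-0.997, 0.073, 0.035], [-0.043, -0.11, -0.993]]
contact_force: [-5.5, 2.9, 21.6]
finger_gap: 0.432
g [ 0.5145 -0.3018  0.0948] yaw 175.8
cap n 90 [[0.4939, -0.3117, 0.0814], [0.5119, -0.2907, 0.0977], [0.5301, -0.2786, 0.1074]]
body n 223 [[0.4927, -0.3041, 0.0258], [0.5182, -0.2745, 0.0577], [0.5405, -0.2641, 0.0797]]
  slab -0.07 72 x [0.4926 0.5406] mid 0.5166 y med -0.2706
  slab -0.05 67 x [0.4898 0.5403] mid 0.515 y med -0.2735
  slab -0.03 80 x [0.4935 0.5404] mid 0.5169 y med -0.2814
```

View pics/cs22.png

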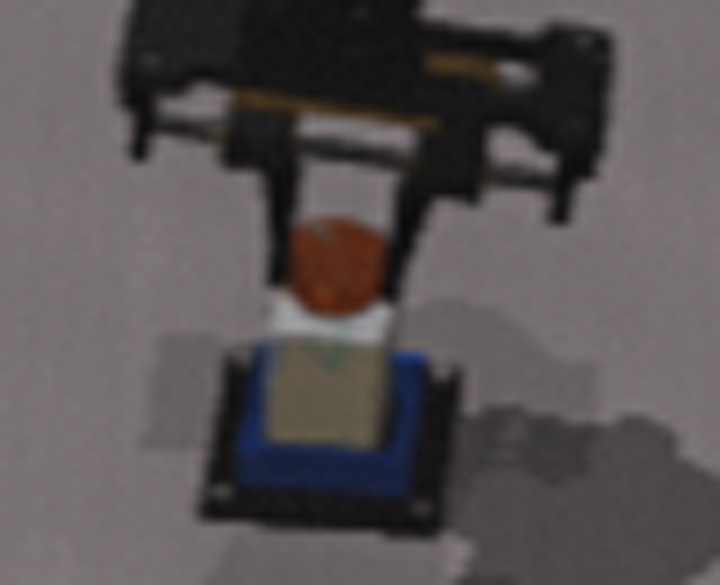

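```bash
python3 -m handwheel '[{"offset":[-0.003,0.002,0.003],"roll":0},{"offset":[-0.001,0.002,0],"roll":0}]'; python3 -m handwheel '[{"offset":[0,0,-0.005],"roll":0}]'; python3 -m handwheel '[{"offset":[0,0,-0.004],"roll":0}]'; python3 held.py
```

```text
t: 36.2
tool_pos: [0.5146, -0.2964, 0.0619]
eef_rot: [[-0.069, -0.991, 0.114], [-0.997, 0.073, 0.034], [-0.042, -0.111, -0.993]]
contact_force: [0.4, -2.9, -2.2]
finger_gap: 0.436
t: 36.33
tool_pos: [0.5162, -0.297, 0.0581]
eef_rot: [[-0.067, -0.991, 0.117], [-0.997, 0.072, 0.033], [-0.041, -0.115, -0.993]]
contact_force: [-0.8, 2.3, 17.1]
finger_gap: 0.432
t: 36.45
tool_pos: [0.5182, -0.298, 0.0572]
eef_rot: [[-0.065, -0.991, 0.121], [-0.997, 0.069, 0.03], [-0.038, -0.119, -0.992]]
contact_force: [-3.4, 3.7, 20.6]
finger_gap: 0.437
g [ 0.5137 -0.2991  0.0941] yaw 176.0
cap n 87 [[0.4959, -0.3094, 0.0846], [0.5118, -0.2888, 0.0986], [0.5301, -0.2766, 0.1064]]
body n 211 [[0.4925, -0.2992, 0.0249], [0.515, -0.273, 0.0574], [0.5403, -0.2637, 0.0793]]
  slab -0.09 5 x [0.4928 0.5196] mid 0.5062 y med -0.2719
  slab -0.07 62 x [0.4927 0.5404] mid 0.5166 y med -0.2703
  slab -0.05 63 x [0.4895 0.5372] mid 0.5134 y med -0.2715
  slab -0.03 81 x [0.4933 0.537 ] mid 0.5152 y med -0.2784
```

```bash
python3 -m handwheel '[{"offset":[-0.003,0.001,0.001],"roll":0}]' ; python3 -m handwheel '[{"offset":[0,0,0],"roll":0},{"offset":[0,0,0],"roll":0},{"offset":[0,0,0],"roll":0}]' 0.06
python3 - <<'E'
from lie import *
q=cams.read_camera('side');crop(q,260,100,340,165,'cs23.png')
E
```

```text
t: 36.62
tool_pos: [0.5161, -0.2973, 0.0595]
eef_rot: [[-0.064, -0.99, 0.122], [-0.997, 0.068, 0.029], [-0.037, -0.12, -0.992]]
contact_force: [-0.2, -0.6, -0.9]
finger_gap: 0.43
t: 37.0
tool_pos: [0.5157, -0.2967, 0.0576]
eef_rot: [[-0.064, -0.991, 0.12], [-0.997, 0.069, 0.03], [-0.038, -0.118, -0.992]]
contact_force: [-0.4, 0.1, -1.4]
finger_gap: 0.653
```

View pics/cs23.png

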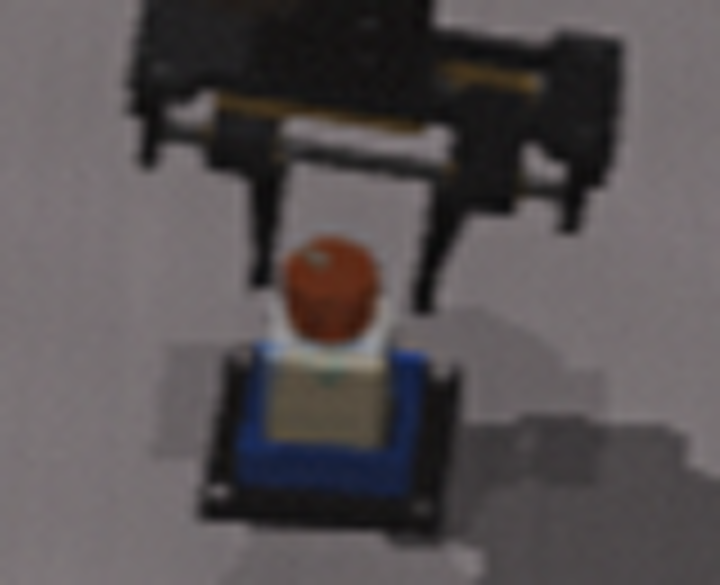

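```bash
cat > capz.py <<'E'
from h import *
def capm(x,y,r=.035,zlo=.05):
  for n in('side','top'):
    q=cams.read_camera(n);w=pts(q);h=cv2.cvtColor(q['image'],cv2.COLOR_RGB2HSV)
    m=np.isfinite(w[...,0])&(abs(w[...,0]-x)<r)&(abs(w[...,1]-y)<r)&(w[...,2]>zlo)&(h[...,0]<16)&(h[...,1]>130)
    c=w[m]
    if len(c)<5: print(n,len(c));continue
    print(n,len(c),'p3,50,97',np.percentile(c,[3,50,97],axis=0).round(4).tolist())
    t=c[c[:,2]>np.percentile(c[:,2],60)];print('  upper mean',t.mean(0).round(4))
    b=np.isfinite(w[...,0])&(abs(w[...,0]-x)<r)&(abs(w[...,1]-y)<r)&(w[...,2]>.03)&(w[...,2]<.066)&(h[...,2]>60)&~m&~((h[...,0]>100)&(h[...,0]<130)&(h[...,1]>100))
    c=w[b]
    if len(c)>5: print('  body',len(c),np.percentile(c,[3,50,97],axis=0).round(4).tolist())
if __name__=='__main__':
    import sys;capm(float(sys.argv[1]),float(sys.argv[2]))
E
python3 capz.py .5145 -.289
```

```text
side 85 p3,50,97 [[0.5007, -0.3056, 0.0793], [0.515, -0.2781, 0.0967], [0.5297, -0.2674, 0.1056]]
  upper mean [ 0.516  -0.2819  0.1017]
  body 110 [[0.4928, -0.2932, 0.0315], [0.5182, -0.2667, 0.0505], [0.5403, -0.2587, 0.0657]]
top 0
```

Run:
```python
from h import *
q=cams.read_camera('side');im=q['image'].copy()
k=9;u0,v0,u1,v1=260,100,340,165
I=cv2.resize(im[v0:v1,u0:u1,::-1],None,fx=k,fy=k,interpolation=cv2.INTER_CUBIC)
def P(w):
    a,b=proj(q,np.array(w));return (int((a-u0+.5)*k),int((b-v0+.5)*k))
cx,cy=.5145,-.2892;th=np.radians(-5)
for z,col in((.098,(0,255,0)),(.074,(0,255,0))):
    L=[P([cx+.019*np.cos(a),cy+.019*np.sin(a),z]) for a in np.linspace(0,6.283,40)]
    cv2.polylines(I,[np.array(L)],True,col,1)
R=np.array([[np.cos(th),-np.sin(th)],[np.sin(th),np.cos(th)]])
for z,s in((.068,.024),(.008,.024),(.026,.027),(.026,.035)):
    L=[]
    for a,b in((1,1),(-1,1),(-1,-1),(1,-1)):
        e=R@np.array([a*s,b*s]);L.append(P([cx+e[0],cy+e[1],z]))
    cv2.polylines(I,[np.array(L)],True,(255,255,0) if s<.025 else (0,0,255),1)
cv2.imwrite('pics/ov.png',I)
```

```text
(no output)
```

View pics/ov.png

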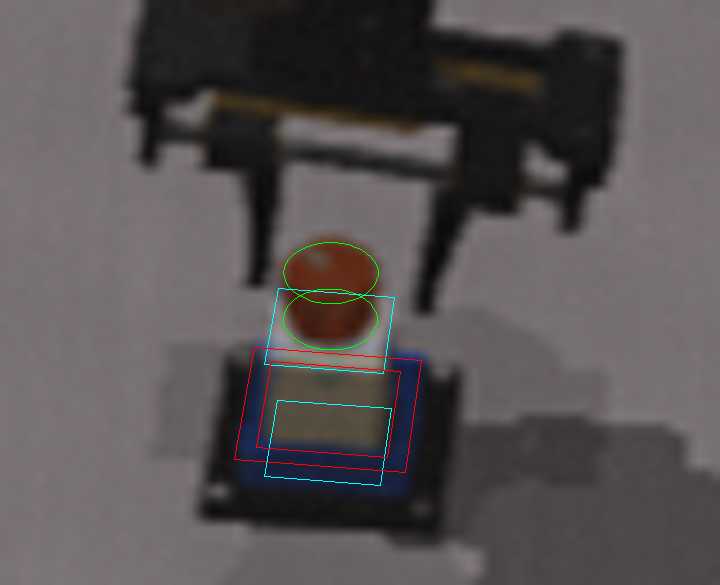

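```bash
python3 -m handwheel '[{"offset":[0,0,0.02],"roll":0},{"offset":[0,0,0.025],"roll":0},{"offset":[0,0,0],"roll":10},{"offset":[0,0,0],"roll":10.5},{"offset":[0,0,0],"roll":10.5},{"offset":[0,0,0],"roll":10.5},{"offset":[0,0,0],"roll":10.5},{"offset":[0,0,0],"roll":10.5},{"offset":[0,0,0],"roll":10.5},{"offset":[0,0,0],"roll":10.5},{"offset":[0,0,0],"roll":10.5},{"offset":[0,0,0],"roll":10.5}]'; python3 -c "
from h import *
s=read_state();print(np.degrees(s['joints']).round(1),s['tool_pos'],s['eef_rot'].round(3).tolist(),np.degrees(np.arctan2(s['eef_rot'][1,1],s['eef_rot'][0,1])))"
```

```text
t: 38.7
tool_pos: [0.5145, -0.297, 0.1033]
eef_rot: [[0.972, 0.224, -0.064], [0.23, -0.967, 0.107], [-0.038, -0.118, -0.992]]
contact_force: [-0.1, 0.3, -0.1]
finger_gap: 0.689
[-17.2  27.2  -4.3  -5.3 -64.  122.9] [ 0.51453791 -0.29704461  0.10329169] [[0.972, 0.224, -0.064], [0.23, -0.967, 0.107], [-0.038, -0.118, -0.992]] -76.95532011879132
```

```bash
python3 -m handwheel '[{"offset":[-0.002,0.003,0.01],"roll":10.5},{"offset":[-0.002,0.003,0.01],"roll":10.5},{"offset":[-0.001,0.003,0],"roll":10.5},{"offset":[0,0.002,0],"roll":10},{"offset":[0,0,-0.02],"roll":0},{"offset":[0,0,0],"roll":0}]'
python3 - <<'E'
from h import *
s=read_state();print(np.degrees(s['joints']).round(1),np.degrees(np.arctan2(s['eef_rot'][1,1],s['eef_rot'][0,1])),(s['tool_pos']-.037*s['eef_rot'][:,2]).round(4))
q=cams.read_camera('side');crop(q,260,85,340,150,'cs24.png')
E
```

```text
t: 39.45
tool_pos: [0.5094, -0.2855, 0.1025]
eef_rot: [[0.559, 0.821, -0.121], [0.828, -0.559, 0.034], [-0.04, -0.119, -0.992]]
contact_force: [-0.0, -0.5, -0.6]
finger_gap: 0.689
[-13.6  26.7  -7.2  -0.3 -63.4 159.6] -34.263035936735136 [ 0.5139 -0.2867  0.1393]
```

View pics/cs24.png

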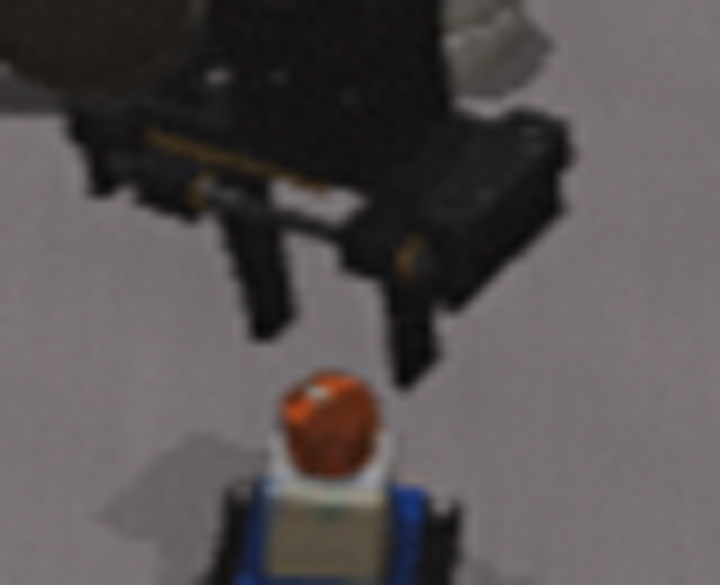

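```bash
python3 -m handwheel '[{"offset":[0.001,-0.001,-0.02],"roll":0},{"offset":[0,0,-0.018],"roll":0},{"offset":[0,0,-0.008],"roll":0},{"offset":[0,0,0],"roll":0}]';  python3 - <<'E'
from h import *
s=read_state();print((s['tool_pos']-.037*s['eef_rot'][:,2]).round(4))
q=cams.read_camera('side');crop(q,260,95,340,160,'cs25.png')
E
```

```text
t: 40.0
tool_pos: [0.5143, -0.2888, 0.0607]
eef_rot: [[0.559, 0.822, -0.112], [0.828, -0.559, 0.03], [-0.038, -0.109, -0.993]]
contact_force: [-0.4, 0.7, -0.5]
finger_gap: 0.689
[ 0.5184 -0.2899  0.0974]
```

View pics/cs25.png

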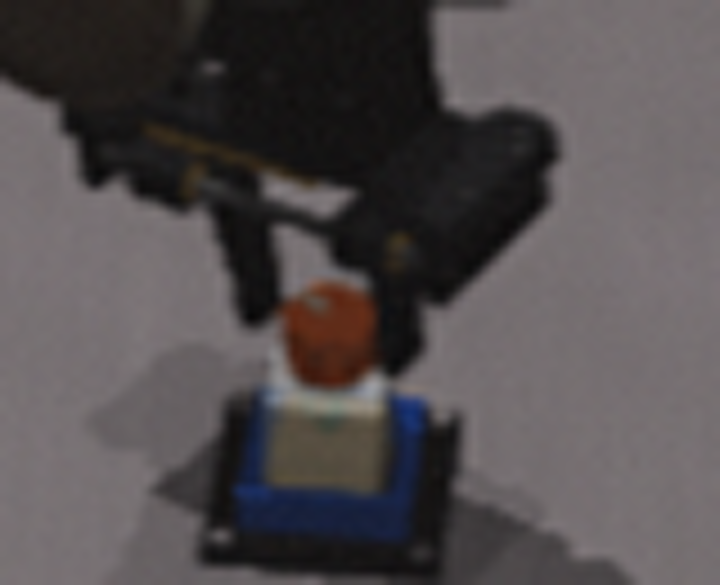

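```bash
python3 -m handwheel '[{"offset":[-0.004,0.001,-0.003],"roll":0},{"offset":[0,0,0],"roll":0},{"offset":[0,0,0],"roll":0},{"offset":[0,0,0],"roll":0},{"offset":[0,0,0],"roll":0}]' 0.025 15;  python3 - <<'E'
from h import *
s=read_state();print((s['tool_pos']-.037*s['eef_rot'][:,2]).round(4),s['ft_torque'])
E
```

```text
t: 40.67
tool_pos: [0.512, -0.2885, 0.0599]
eef_rot: [[0.559, 0.823, -0.106], [0.829, -0.559, 0.028], [-0.037, -0.103, -0.994]]
contact_force: [0.7, -0.8, -0.7]
finger_gap: 0.442
[ 0.5159 -0.2895  0.0967] [-0.33444128 -0.33746656  0.06676308]
```

```bash
python3 -m handwheel '[{"offset":[0.0002,0.0007,0],"roll":-10},{"offset":[0.0003,0.0006,0],"roll":-10},{"offset":[0.0004,0.0006,-0.0003],"roll":-10},{"offset":[0.0005,0.0005,0],"roll":-10},{"offset":[0.0006,0.0004,-0.0003],"roll":-10},{"offset":[0.0006,0.0003,0],"roll":-10}]';  python3 - <<'E'
from h import *
s=read_state();print((s['tool_pos']-.037*s['eef_rot'][:,2]).round(4),s['ft_torque'],np.degrees(np.arctan2(s['eef_rot'][1,1],s['eef_rot'][0,1])))
E
```

```text
t: 41.42
tool_pos: [0.5126, -0.285, 0.0589]
eef_rot: [[0.994, -0.105, -0.031], [-0.101, -0.989, 0.11], [-0.042, -0.107, -0.993]]
contact_force: [-0.3, 0.6, -0.6]
finger_gap: 0.438
[ 0.5137 -0.2891  0.0956] [-0.25998475  0.15304735  0.01479757] -96.06010890463908
```

```bash
python3 -m handwheel '[{"offset":[0.0007,0.0002,0],"roll":-10},{"offset":[0.0007,0,0],"roll":-10},{"offset":[0.0007,-0.0001,-0.0003],"roll":-10}]';  python3 -c "
from h import *
s=read_state();print(s['ft_torque'],np.degrees(np.arctan2(s['eef_rot'][1,1],s['eef_rot'][0,1])))"
python3 -m handwheel '[{"offset":[0.0007,-0.0002,0],"roll":-10},{"offset":[0.0006,-0.0003,0],"roll":-10}]';  python3 - <<'E'
from h import *
s=read_state();print((s['tool_pos']-.037*s['eef_rot'][:,2]).round(4),s['ft_torque'],np.degrees(np.arctan2(s['eef_rot'][1,1],s['eef_rot'][0,1])))
q=cams.read_camera('side');crop(q,260,95,340,160,'cs26.png')
E
```

```text
t: 41.8
tool_pos: [0.5144, -0.2845, 0.0584]
eef_rot: [[0.8, -0.599, 0.03], [-0.598, -0.793, 0.112], [-0.044, -0.108, -0.993]]
contact_force: [0.8, 0.8, 0.3]
finger_gap: 0.441
[ 0.02936646 -0.12675878  0.06456519] -127.07329527204865
t: 42.05
tool_pos: [0.5166, -0.2851, 0.0584]
eef_rot: [[0.537, -0.841, 0.069], [-0.842, -0.531, 0.095], [-0.043, -0.109, -0.993]]
contact_force: [1.8, -0.4, -1.4]
finger_gap: 0.439
[ 0.514  -0.2886  0.0951] [-0.40143473 -0.13032677 -0.03145836] -147.73124015203908
```

View pics/cs26.png

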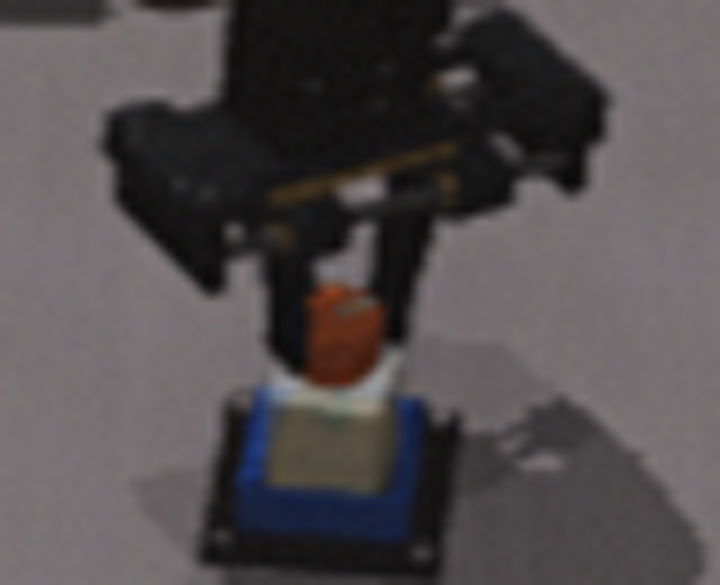

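```bash
cat > tq.py <<'E'
from h import *
s=read_state();print('T',np.round(s['ft_torque'],3),'yaw',np.degrees(np.arctan2(s['eef_rot'][1,1],s['eef_rot'][0,1])).round(1),'pad',(s['tool_pos']-.037*s['eef_rot'][:,2]).round(4),'j6',np.degrees(s['joints'][5]).round(1))
E
python3 -m handwheel '[{"offset":[0.0006,-0.0004,-0.0002],"roll":-10},{"offset":[0.0005,-0.0005,0],"roll":-10}]';python3 tq.py; python3 -m handwheel '[{"offset":[0.0004,-0.0006,0],"roll":-10}]';python3 tq.py; python3 -m handwheel '[{"offset":[0.0003,-0.0006,0],"roll":-10}]';python3 tq.py
```

```text
t: 42.35
tool_pos: [0.5183, -0.2857, 0.0582]
eef_rot: [[0.207, -0.973, 0.099], [-0.977, -0.202, 0.064], [-0.043, -0.11, -0.993]]
contact_force: [1.3, -0.3, -1.9]
finger_gap: 0.436
T [-0.134 -0.036  0.053] yaw -168.3 pad [ 0.5146 -0.2881  0.0949] j6 32.9
t: 42.48
tool_pos: [0.519, -0.2862, 0.0581]
eef_rot: [[0.032, -0.993, 0.109], [-0.999, -0.027, 0.046], [-0.043, -0.111, -0.993]]
contact_force: [0.9, -0.2, -1.9]
finger_gap: 0.44
T [-0.145  0.007  0.021] yaw -178.5 pad [ 0.5149 -0.2879  0.0948] j6 21.6
t: 42.6
tool_pos: [0.5195, -0.2868, 0.0579]
eef_rot: [[-0.145, -0.983, 0.116], [-0.989, 0.149, 0.026], [-0.042, -0.111, -0.993]]
contact_force: [0.1, -0.6, -0.3]
finger_gap: 0.443
T [-0.107  0.333  0.354] yaw 171.4 pad [ 0.5152 -0.2878  0.0947] j6 9.9
```

```bash
python3 -m handwheel '[{"offset":[0,0,0],"roll":-6}]';python3 tq.py; python3 -m handwheel '[{"offset":[0,0,0],"roll":-4}]';python3 tq.py
```

```text
t: 42.72
tool_pos: [0.5196, -0.2867, 0.0583]
eef_rot: [[-0.247, -0.962, 0.117], [-0.968, 0.25, 0.013], [-0.042, -0.111, -0.993]]
contact_force: [0.8, 1.1, 0.2]
finger_gap: 0.441
T [0.263 0.186 0.369] yaw 165.4 pad [ 0.5153 -0.2872  0.095 ] j6 2.8
t: 42.85
tool_pos: [0.5198, -0.2867, 0.0585]
eef_rot: [[-0.312, -0.943, 0.118], [-0.949, 0.314, 0.004], [-0.041, -0.11, -0.993]]
contact_force: [1.5, 0.1, -0.5]
finger_gap: 0.437
T [0.134 0.133 0.357] yaw 161.6 pad [ 0.5154 -0.2868  0.0952] j6 -1.9
```

```bash
python3 -m handwheel '[{"offset":[0,0,0],"roll":0},{"offset":[0,0,0],"roll":0},{"offset":[0,0,0],"roll":7},{"offset":[0,0,0],"roll":7},{"offset":[0,0,0],"roll":0}]' 0.08 20; python3 tq.py;  python3 - <<'E'
from h import *
q=cams.read_camera('side');crop(q,260,95,340,160,'cs27.png')
E
python3 capz.py .5145 -.289
```

```text
t: 43.48
tool_pos: [0.5192, -0.2865, 0.0586]
eef_rot: [[-0.058, -0.992, 0.111], [-0.997, 0.062, 0.034], [-0.041, -0.109, -0.993]]
contact_force: [-0.7, -0.3, -0.2]
finger_gap: 0.884
T [-0.066  0.342 -0.005] yaw 176.4 pad [ 0.5151 -0.2878  0.0953] j6 15.5
side 88 p3,50,97 [[0.4973, -0.3041, 0.0797], [0.5136, -0.2803, 0.0948], [0.5297, -0.2687, 0.102]]
  upper mean [ 0.5134 -0.2847  0.1001]
  body 117 [[0.4895, -0.2974, 0.0309], [0.5147, -0.2696, 0.0486], [0.5403, -0.2601, 0.0659]]
top 2
```

View pics/cs27.png

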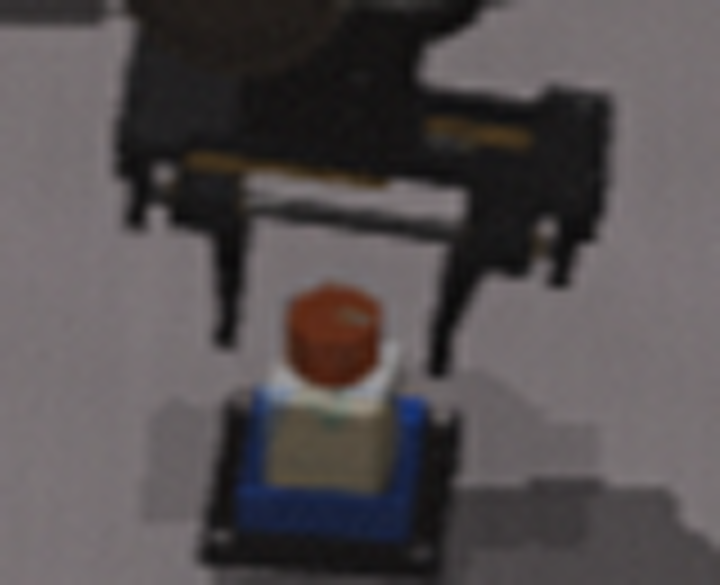

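```bash
python3 -m handwheel '[{"offset":[-0.001,0,-0.015],"roll":-1.5},{"offset":[-0.001,0,-0.012],"roll":0},{"offset":[-0.001,0,-0.008],"roll":0},{"offset":[0,0,0],"roll":0}]'; python3 tq.py
```

```text
t: 44.12
tool_pos: [0.5157, -0.286, 0.0224]
eef_rot: [[-0.086, -0.99, 0.111], [-0.995, 0.09, 0.031], [-0.04, -0.108, -0.993]]
contact_force: [0.3, 0.4, 0.8]
finger_gap: 0.923
T [-0.033  0.3    0.02 ] yaw 174.8 pad [ 0.5116 -0.2871  0.0591] j6 14.3
```

Now grip the body.

```bash
python3 -m handwheel '[{"offset":[0.003,-0.001,-0.001],"roll":0},{"offset":[0,0,0],"roll":0},{"offset":[0,0,0],"roll":0},{"offset":[0,0,0],"roll":0},{"offset":[0,0,0],"roll":0}]' 0.035 25; python3 tq.py;  python3 - <<'E'
from h import *
q=cams.read_camera('side');crop(q,260,95,340,160,'cs28.png')
E
```

```text
t: 44.75
tool_pos: [0.52, -0.2874, 0.0225]
eef_rot: [[-0.086, -0.99, 0.114], [-0.996, 0.089, 0.03], [-0.04, -0.111, -0.993]]
contact_force: [0.4, -0.1, -1.0]
finger_gap: 0.584
T [-0.169  0.285 -0.009] yaw 174.8 pad [ 0.5158 -0.2885  0.0592] j6 14.4
```

View pics/cs28.png

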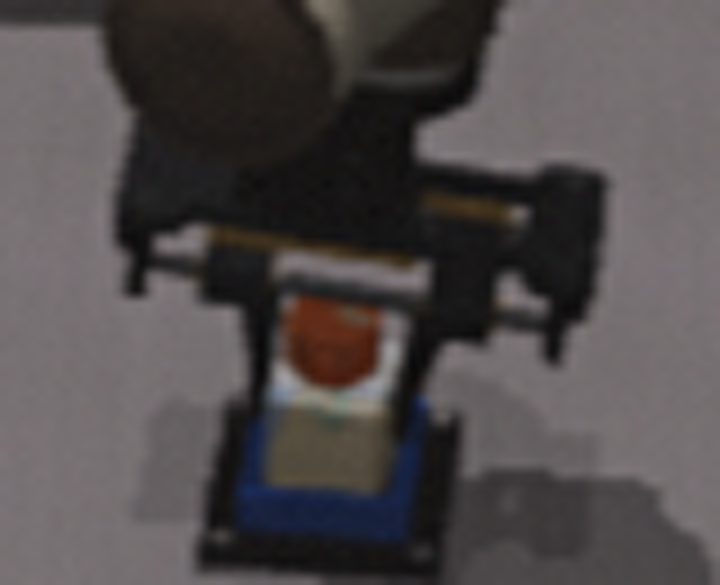

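```bash
python3 -m handwheel '[{"offset":[0,0,0.006],"roll":0},{"offset":[0,0,0.01],"roll":0},{"offset":[0,0,0.015],"roll":0},{"offset":[0,0,0.02],"roll":0},{"offset":[0,0,0.025],"roll":0},{"offset":[0,0,0.025],"roll":0},{"offset":[0,0,0.02],"roll":0}]' - 30; python3 tq.py
```

```text
t: 45.68
tool_pos: [0.5155, -0.286, 0.1488]
eef_rot: [[-0.087, -0.991, 0.106], [-0.995, 0.091, 0.033], [-0.042, -0.103, -0.994]]
contact_force: [0.4, -0.7, -2.8]
finger_gap: 0.582
T [-0.083  0.432  0.024] yaw 174.8 pad [ 0.5116 -0.2872  0.1856] j6 12.4
```

```bash
python3 -m handwheel '[{"offset":[0,0.02,0.005],"roll":3},{"offset":[-0.002,0.035,0.005],"roll":5},{"offset":[-0.003,0.04,0],"roll":5},{"offset":[-0.003,0.04,0],"roll":0},{"offset":[-0.003,0.035,0],"roll":0},{"offset":[-0.002,0.025,0],"roll":0},{"offset":[0,0.005,0],"roll":0},{"offset":[0,0,0],"roll":0}]'; python3 tq.py;cat > held2.py <<'E'
from h import *
s=read_state();q=cams.read_camera('side');w=pts(q);R=s['eef_rot'];g=s['tool_pos']-R[:,2]*.037
print('pad',g.round(4))
h=cv2.cvtColor(q['image'],cv2.COLOR_RGB2HSV)
m=np.isfinite(w[...,0])&(abs(w[...,0]-g[0])<.04)&(w[...,1]>g[1]-.03)&(w[...,1]<g[1]+.045)
c=w[m&(h[...,0]<16)&(h[...,1]>130)&(w[...,2]>g[2])]
if len(c): print('cap',len(c),np.percentile(c,[3,50,97],axis=0).round(4).tolist())
b=w[m&(h[...,2]>60)&(w[...,2]<g[2]+.015)&(w[...,2]>g[2]-.058)&(w[...,1]>g[1]+.012)]
for lo in(-.06,-.045,-.03,-.015,0):
    k=b[(b[:,2]-g[2]>lo)&(b[:,2]-g[2]<lo+.015)]
    if len(k)>4:print(' slab',lo,len(k),'x',np.percentile(k[:,0],[3,97]).round(4),'y',np.median(k[:,1]).round(4))
a,b_=proj(q,g);u0,v0=int(a)-45,int(b_)-40
crop(q,u0,v0,u0+90,v0+80,'h2.png',8);print('crop origin',u0,v0)
E
python3 held2.py
```

```text
t: 46.68
tool_pos: [0.4948, -0.0755, 0.1615]
eef_rot: [[0.155, -0.984, 0.09], [-0.987, -0.15, 0.06], [-0.045, -0.099, -0.994]]
contact_force: [-0.3, 0.2, -3.7]
finger_gap: 0.583
T [-0.196  0.385  0.005] yaw -171.3 pad [ 0.4914 -0.0777  0.1983] j6 2.6
pad [ 0.4914 -0.0777  0.1983]
cap 111 [[0.4729, -0.0869, 0.2157], [0.4908, -0.0687, 0.2341], [0.5066, -0.0584, 0.2401]]
 slab -0.06 8 x [0.4703 0.5089] y -0.0589
 slab -0.045 57 x [0.4667 0.5116] y -0.0569
 slab -0.03 44 x [0.4681 0.5087] y -0.0577
 slab -0.015 46 x [0.4675 0.5088] y -0.0569
 slab 0 65 x [0.468  0.5094] y -0.0576
crop origin 257 107
```

View pics/h2.png

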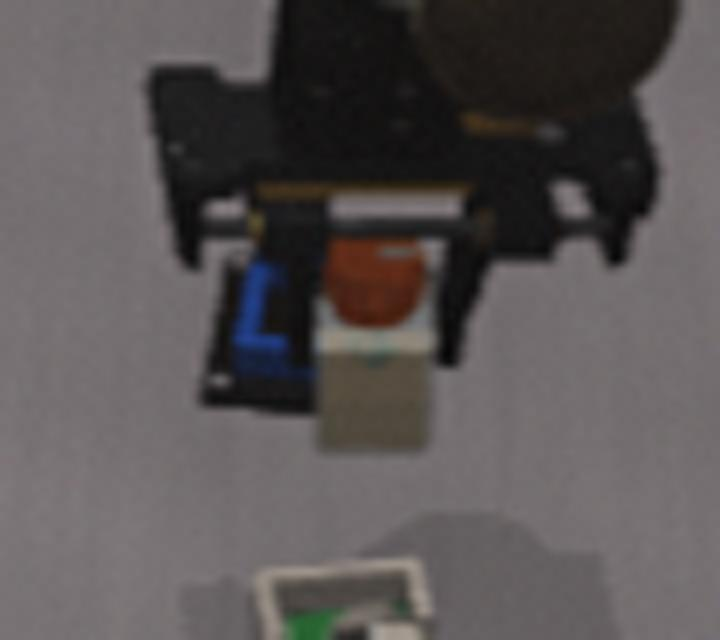

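```bash
python3 -m handwheel '[{"offset":[0.006,0.001,-0.02],"roll":0},{"offset":[0,0,-0.03],"roll":0},{"offset":[0,0,-0.025],"roll":0},{"offset":[0,0,-0.015],"roll":0},{"offset":[0,0,0],"roll":0}]'; python3 tq.py;python3 held2.py
```

```text
t: 47.35
tool_pos: [0.5014, -0.0791, 0.0693]
eef_rot: [[0.149, -0.985, 0.091], [-0.988, -0.144, 0.059], [-0.045, -0.099, -0.994]]
contact_force: [1.0, 0.3, -1.6]
finger_gap: 0.583
T [-0.147  0.373  0.023] yaw -171.7 pad [ 0.498  -0.0813  0.1061] j6 4.0
pad [ 0.498  -0.0813  0.1061]
cap 92 [[0.4791, -0.0874, 0.1236], [0.4985, -0.0719, 0.1411], [0.5121, -0.0611, 0.1485]]
 slab -0.045 40 x [0.4744 0.5203] y -0.0609
 slab -0.03 54 x [0.4743 0.521 ] y -0.0614
 slab -0.015 42 x [0.4754 0.5203] y -0.0617
 slab 0 61 x [0.475  0.5178] y -0.0617
crop origin 255 128
```

View pics/h2.png

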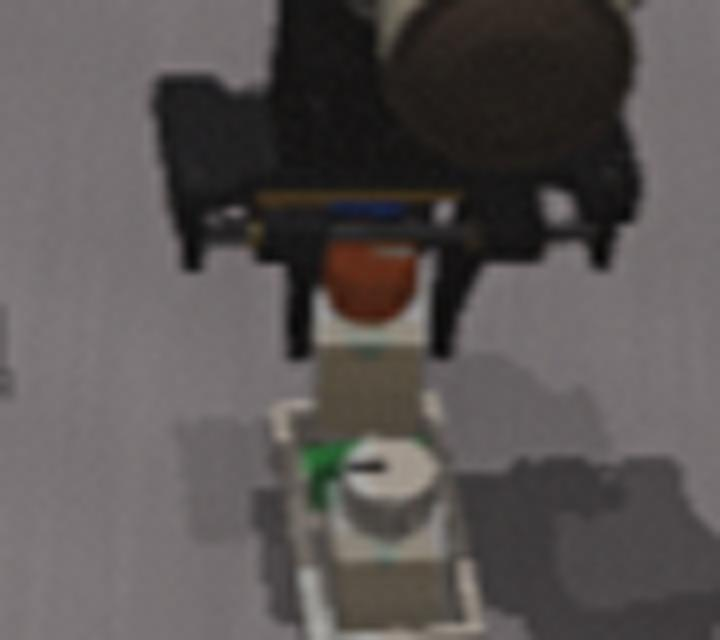

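```bash
cat > ov.py <<'E'
from h import *
import sys
bx,by,bz,px,py=map(float,sys.argv[1:6])
q=cams.read_camera('side');k=8;u0,v0=255,128;u1,v1=345,208
I=cv2.resize(q['image'][v0:v1,u0:u1,::-1],None,fx=k,fy=k,interpolation=cv2.INTER_CUBIC)
def P(w):
    a,b=proj(q,np.array(w));return (int((a-u0+.5)*k),int((b-v0+.5)*k))
def sq(cx,cy,s,z,col,t=s if False else 1):
    th=np.radians(8.5);R=np.array([[np.cos(th),-np.sin(th)],[np.sin(th),np.cos(th)]])
    L=[P([*(np.array([cx,cy])+R@np.array([a*s,b*s])),z]) for a,b in((1,1),(-1,1),(-1,-1),(1,-1))]
    cv2.polylines(I,[np.array(L)],True,col,1)
sq(bx,by,.024,bz,(255,255,0));sq(bx,by,.024,bz+.06,(255,255,0))
sq(px,py,.030,.028,(0,0,255));sq(px,py,.027,.009,(0,255,0))
n=np.array([-np.sin(np.radians(8.5)),np.cos(np.radians(8.5))])*.072
L=[P([px+n[0]+.019*np.cos(a),py+n[1]+.019*np.sin(a),.097]) for a in np.linspace(0,6.28,40)]
cv2.polylines(I,[np.array(L)],True,(255,0,255),1)
cv2.imwrite('pics/ov2.png',I)
E
python3 ov.py .4975 -.082 .055 .498 -.0785
```

```text
(no output)
```

View pics/ov2.png

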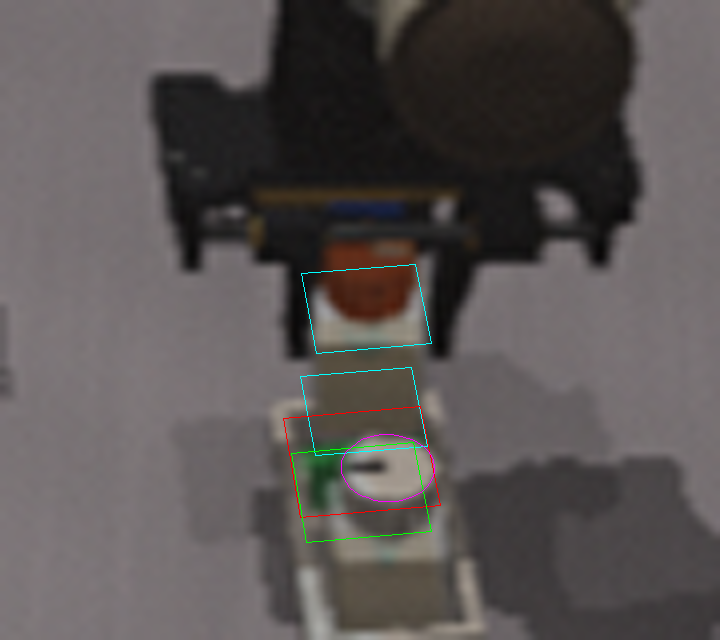

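```bash
python3 -m handwheel '[{"offset":[0,0.0035,-0.008],"roll":2},{"offset":[0,0,-0.01],"roll":1},{"offset":[-0.001,0,-0.008],"roll":0},{"offset":[0,0,0],"roll":0}]'; python3 tq.py;python3 held2.py
```

```text
t: 47.95
tool_pos: [0.5029, -0.0753, 0.0448]
eef_rot: [[0.205, -0.974, 0.095], [-0.978, -0.2, 0.064], [-0.044, -0.106, -0.993]]
contact_force: [0.3, -0.7, -1.8]
finger_gap: 0.583
T [-0.214  0.389  0.014] yaw -168.4 pad [ 0.4994 -0.0776  0.0816] j6 7.8
pad [ 0.4994 -0.0776  0.0816]
cap 82 [[0.4817, -0.0818, 0.1028], [0.4982, -0.0668, 0.1168], [0.5134, -0.0592, 0.1239]]
 slab -0.06 29 x [0.4626 0.5307] y -0.0447
 slab -0.045 12 x [0.5104 0.5207] y -0.0575
 slab -0.03 25 x [0.4718 0.5207] y -0.057
 slab -0.015 47 x [0.4741 0.5208] y -0.0578
 slab 0 50 x [0.4759 0.5194] y -0.0583
crop origin 254 134
```

View pics/h2.png

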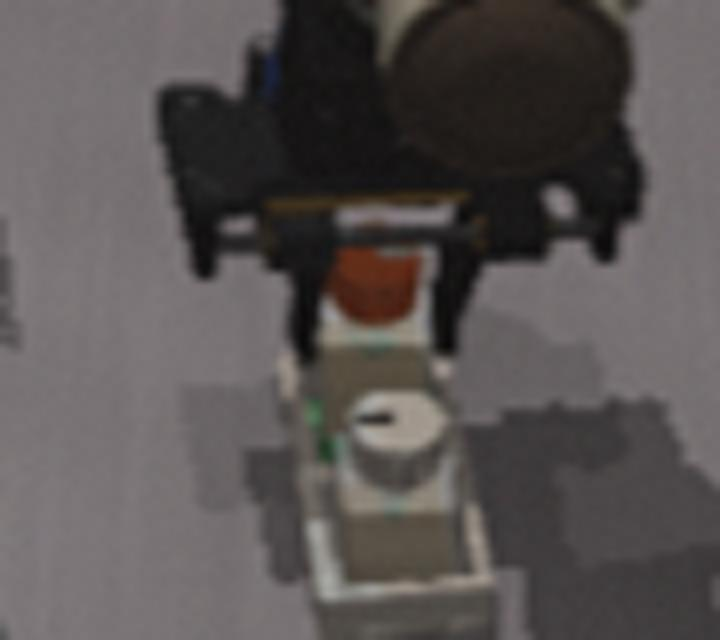

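```bash
python3 -m handwheel '[{"offset":[0,-0.0005,-0.006],"roll":0},{"offset":[0,0,-0.006],"roll":0}]'; python3 -m handwheel '[{"offset":[-0.0005,0,-0.005],"roll":0}]'; python3 tq.py
```

```text
t: 48.25
tool_pos: [0.5042, -0.0757, 0.0334]
eef_rot: [[0.206, -0.974, 0.098], [-0.978, -0.2, 0.065], [-0.043, -0.109, -0.993]]
contact_force: [0.3, -0.1, -3.1]
finger_gap: 0.584
t: 48.38
tool_pos: [0.5037, -0.0757, 0.028]
eef_rot: [[0.206, -0.974, 0.098], [-0.978, -0.2, 0.065], [-0.043, -0.109, -0.993]]
contact_force: [0.3, 0.4, -2.4]
finger_gap: 0.585
T [-0.187  0.421  0.042] yaw -168.4 pad [ 0.5    -0.0781  0.0647] j6 8.3
```

```bash
python3 -m handwheel '[{"offset":[-0.001,0,-0.002],"roll":0}]'; python3 -m handwheel '[{"offset":[-0.0005,0,-0.002],"roll":0}]';python3 -m handwheel '[{"offset":[-0.0005,0,-0.0015],"roll":0}]'
```

```text
t: 48.5
tool_pos: [0.5024, -0.0757, 0.0255]
eef_rot: [[0.206, -0.974, 0.097], [-0.978, -0.2, 0.064], [-0.043, -0.108, -0.993]]
contact_force: [1.1, -0.5, -2.9]
finger_gap: 0.587
t: 48.62
tool_pos: [0.502, -0.0758, 0.0234]
eef_rot: [[0.206, -0.974, 0.098], [-0.978, -0.2, 0.064], [-0.043, -0.109, -0.993]]
contact_force: [0.9, -2.0, 4.5]
finger_gap: 0.586
t: 48.75
tool_pos: [0.5022, -0.0758, 0.0232]
eef_rot: [[0.207, -0.973, 0.099], [-0.977, -0.201, 0.064], [-0.042, -0.11, -0.993]]
contact_force: [-4.5, 1.5, 14.6]
finger_gap: 0.582
```

```bash
python3 -m handwheel '[{"offset":[0,0,0.0005],"roll":0}]'; python3 -m handwheel '[{"offset":[0,0,0],"roll":0},{"offset":[0,0,0],"roll":0},{"offset":[0,0,0],"roll":0}]' 0.068; python3 tq.py; python3 held2.py
```

```text
t: 48.88
tool_pos: [0.5024, -0.0758, 0.0241]
eef_rot: [[0.207, -0.973, 0.1], [-0.977, -0.201, 0.064], [-0.042, -0.111, -0.993]]
contact_force: [-0.2, 0.0, -3.6]
finger_gap: 0.583
t: 49.25
tool_pos: [0.5039, -0.0757, 0.0249]
eef_rot: [[0.208, -0.973, 0.103], [-0.977, -0.202, 0.064], [-0.042, -0.114, -0.993]]
contact_force: [0.1, -0.3, 0.4]
finger_gap: 0.767
T [-0.142  0.345 -0.057] yaw -168.3 pad [ 0.5001 -0.0781  0.0617] j6 8.4
pad [ 0.5001 -0.0781  0.0617]
cap 88 [[0.4813, -0.0856, 0.0776], [0.498, -0.0671, 0.0953], [0.5145, -0.0579, 0.1026]]
 slab -0.06 12 x [0.5166 0.5374] y -0.0469
 slab -0.045 23 x [0.4625 0.5309] y -0.0486
 slab -0.03 20 x [0.4627 0.5271] y -0.0526
 slab -0.015 22 x [0.4757 0.5376] y -0.0585
 slab 0 50 x [0.4754 0.5209] y -0.0607
crop origin 254 138
```

View pics/h2.png

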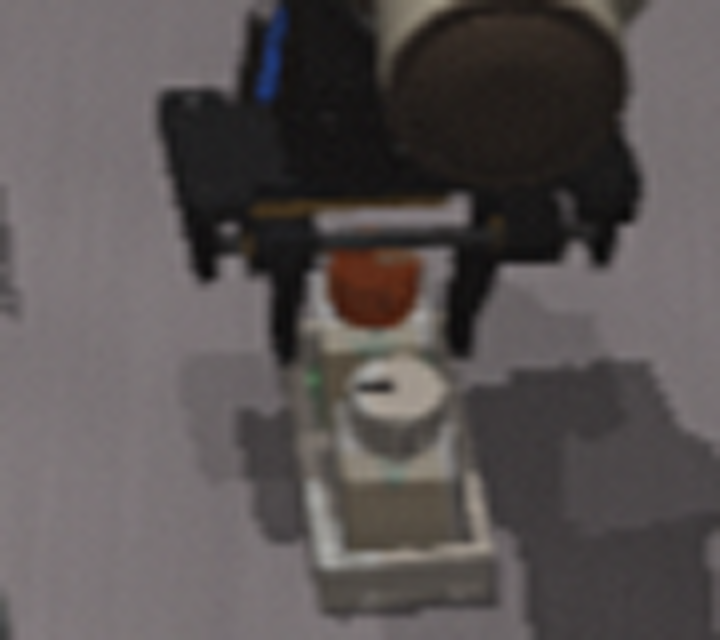

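```bash
python3 -m handwheel '[{"offset":[0,0,0.01],"roll":0},{"offset":[0,0,0.02],"roll":0},{"offset":[0,0,0.03],"roll":0},{"offset":[0,0,0.04],"roll":0},{"offset":[0,0,0.05],"roll":0},{"offset":[-0.02,-0.05,0.04],"roll":0},{"offset":[-0.02,-0.06,0],"roll":0},{"offset":[0,-0.06,0],"roll":0},{"offset":[0,-0.06,0],"roll":0},{"offset":[0,0,0],"roll":0}]' 0.078; python3 capz.py .498 -.0785
python3 - <<'E'
from h import *
q=cams.read_camera('side');crop(q,255,140,345,220,'f1.png',7)
p=cams.read_camera('top');crop(p,270,190,370,265,'f2.png',7)
E
```

```text
t: 50.55
tool_pos: [0.464, -0.3087, 0.2266]
eef_rot: [[0.213, -0.97, 0.114], [-0.977, -0.207, 0.058], [-0.033, -0.124, -0.992]]
contact_force: [0.2, 0.7, -0.6]
finger_gap: 0.894
side 106 p3,50,97 [[0.4813, -0.0955, 0.0778], [0.4981, -0.068, 0.0962], [0.5146, -0.0586, 0.1056]]
  upper mean [ 0.4997 -0.0753  0.1006]
  body 63 [[0.4661, -0.1045, 0.0302], [0.5139, -0.0589, 0.0474], [0.5318, -0.0474, 0.0649]]
top 23 p3,50,97 [[0.4789, -0.1112, 0.0849], [0.491, -0.075, 0.0952], [0.5062, -0.0606, 0.567]]
  upper mean [ 0.4915 -0.0786  0.203 ]
  body 74 [[0.4643, -0.1125, 0.0307], [0.493, -0.0721, 0.0607], [0.53, -0.049, 0.0657]]
```

View pics/f1.png

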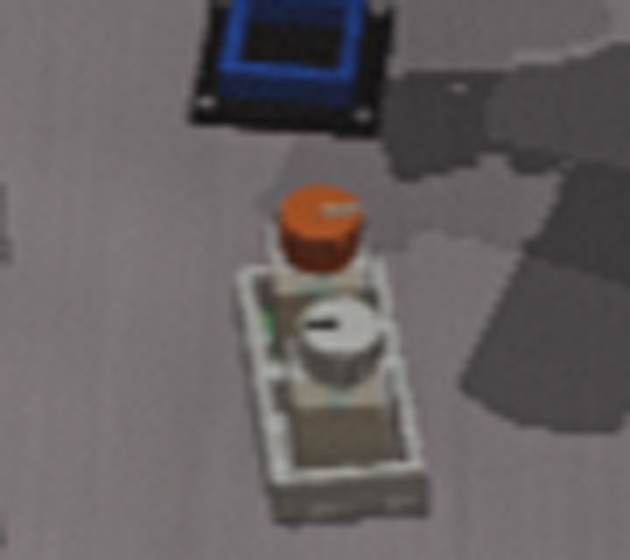

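View pics/f2.png

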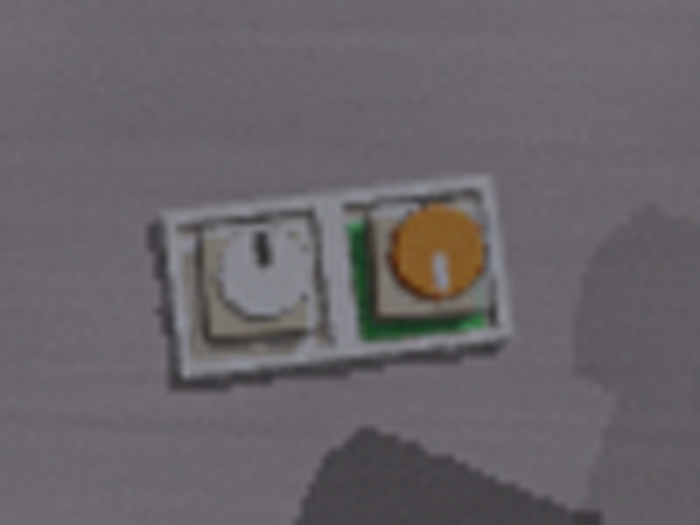

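```bash
python3 -c "
from h import *
print(job.finish_job())"
```

```text
the job is handed in; nothing more can be done
None
```

The orange-capped bottle now stands upright on the green pad with its cap screwed home. I handed the job in at about 51 s of the 64 s; the interface gives no verdict.

**The run:**
1. I gripped the bottle by its cap in the rack. It slipped out on the way to the holder and fell onto the bench beside a purple look-alike.
2. I carried it clear, regripped the cap, let the bottle swing upright, and lowered it into the blue holder. It touched the rim a few times (about 20 N) before it went in, and then I let go.
3. I turned the cap clockwise about 154°, until the torque rose sharply and the grip slipped at about 0.36 N m.
4. I gripped the body, lowered it until it touched the pad at the expected height while still held, let go and backed off.

**Last checks:**
- **Bottle:** both cameras show it upright in the free cell, level with the packed bottle. Its centre looks within about 5 mm of the pad's.
- **Bystanders:** the packed bottle still stands in its cell. I saw no bystander disturbed, but I did not measure them again at the end.

**What disagreed:**
- **Finger position:** the real finger pads sat about 18 mm higher than the reported tool position implied, which probably caused the first slip.
- **Tool tilt:** the tool drifted to about 7° of tilt that the move rows could not correct, so I allowed for it in the later moves.
- **Depth readings:** they scattered by a few millimetres, so I judged seating from image overlays and contact forces.

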